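# Check-weigh the screw-cap canisters and stow them in the tray

### The arm

A 7-joint arm with a two-finger parallel gripper is mounted at the origin on the work surface. World frame = base frame: x ahead of the robot, y to its left, z up, the work surface at z = 0. Lengths are in m, angles in rad, forces in N, time in s.
With the tool pointing down it reaches from about 0.4 to 0.85 m from the base axis. Payload 10.4 kg.
Tool frame: the origin (TCP) lies midway between the tips of the shut fingers; the grasp point (between the pads) lies 19 mm behind it; z points along the fingers, y is the line along which they close (so a half turn about z gives the same grasp; the last joint's range is limited). The gripper opens to 85 mm and grips with 20 to 120 N. Pads are 22 mm wide; open, the fingers measure 114 mm over their backs; the gripper's body (76 mm by 85 mm) begins 54 mm behind the grasp point. The pads swing forward as they close: fully open they stand 13 mm farther back than shut.
Start: joints at [-1.285, 0.332, -0.065, 1.46, 0.022, 1.35, -0.088], TCP at [0.19, 0.595, 0.231] pointing down, gripper open.
Joint ranges: [-2.6, 2.6], [-0.5, 2.12], [-1.47, 1.34], [0.16, 2.42], [-1.27, 4.41], [0.06, 2.06], [-2.6, 2.6]. Speed limits (rad/s): [2.22, 2.22, 2.79, 2.79, 3.14, 3.14, 3.14].

### API

Orientations are given as a rotation vector (axis times angle).
In Python, from cell import r gives the robot as it stands.
- The arm moves only by the shell command python3 -m creep 'ROWS' [OPENING]. ROWS is a JSON object of lists of equal length, an entry for each row: "translation": the shift along the world's x, y, z in m, a list of three; "dr": the turn, a rotation vector about the world's x, y, z in units of 10 degrees (1.0 is 10 degrees), a list of three. In form: {"translation": [[tx, ty, tz], ...], "dr": [[wx, wy, wz], ...]}. A call has 1 to 10 rows; each row is the pose to reach, as a shift and turn from the pose commanded when the call began; what a row does not reach only later rows make up. A row lasts 1/8 s, in which the tool goes at most 62.5 mm and 10.7 degrees, less where a joint would pass 70% of its speed; a pose out of reach is approached as far as the arm can. A call with a gripper value outside its range is refused whole. OPENING is the closure, from -1 (fully open) to 1 (shut), set as the call begins (- or left out, the last holds). The fingers move at their own pace and stop on an object; the grip force is fixed at half the most. Time passes only in rows, so rows that repeat a pose let the fingers close. It gives the time, the measured TCP pose, the force, the opening and the grip force at its end, in the units of the state.
- r.read_state(): the state, without advancing time (a new reading comes with each control period).
- r.read_camera(name): name is "scene" or "top" or "wrist"; returns the picture (420x560x3 uint8, red, green, blue); there is no depth.
- r.calibration(name): a dict with "intrinsics" (3x3 intrinsics, pixels), "world_from_camera" (4x4, takes a point from camera to world coordinates). Camera axes: x right, y down, z forward; pixel columns grow to the right and rows downward; lengths in m; the calibration is good to about 2 mm. A picture is of the moment at which its call begins: read the wrist's pose just before it. calibration takes no time and is no camera call; for the wrist camera it gives the pose at the moment of the call.
- r.job_done(): hands the job in; it is judged then, once.
The state is a dict: "time_s": time; "joints": joint angles; "joint_velocities": joint speeds; "joint_efforts": joint torques, N m; "ee_pos": TCP position; "ee_rot": TCP orientation; "contact_force": force on the tool from outside, world axes, zero at the start; "moment": the same for the moment, N m; "grip_width": finger opening in m; "grasp_force": force on a finger pad.
Only numpy, scipy, OpenCV 4.12 (cv2) and the standard library are available. Lean on these libraries where they do the work, as an engineer would, in place of code of your own. Each camera call takes 0.05 s, during which the arm holds its last target. There are 200 camera calls.

### The job

Weigh all the aluminium canisters, one after another from the smallest to the largest: screw the cap of each fully tight (clockwise), hang it by its eye on the spring scale's hook, let go and wait until the hook has come to rest and stayed still for two seconds, without ever forcing the hook down to its stop; then take it off and stand it upright on the floor of an empty bin of the blue tray. Leave the pot in the tray and the other things on the bench where they are.

Things in the scene. Friction and masses are not known exactly. Their poses are not given: they have to be found in the camera images.
- can_small: the small bare-aluminium screw-cap canister: upright cylinder 60 mm in diameter and 60 mm high without its cap, 116 mm high in all with cap and eye, about 360 g in all (varies by 15 percent), weighted base; origin at the centre of its underside, z up through the cap. Absent in some starts
- lidpart_small (a joint): captive screw cap of the small canister: 0 = fully tight (stop), positive = unscrewed by that many rad, anticlockwise from above; starts 0.5 to 1.2 open. It does not rise, stays where left, turns with about 0.012 Nm; the standing canister keeps still by friction, and turns along once the cap is at its stop. Dark stud on the cap's rim over dark rib on the shoulder = tight
- eye_small (a point): middle of the underside of the top bar of the small canister's eye, 108 mm above its underside. The eye is a rigid upright steel frame on the cap, turning with it, spanning this point's y: 44 mm wide outside (flat sides: grip here), 32 inside, 10 thick along x, opening 34 mm high above the cap top, bar 8 mm high. Grey cap disc below: 44 mm in diameter, 14 high
- can_medium: the medium bare-aluminium screw-cap canister: upright cylinder 68 mm in diameter and 80 mm high without its cap, 136 mm high in all with cap and eye, about 460 g in all (varies by 15 percent), weighted base; origin at the centre of its underside, z up through the cap. Absent in some starts
- lidpart_medium (a joint): captive screw cap of the medium canister: 0 = fully tight (stop), positive = unscrewed by that many rad, anticlockwise from above; starts 0.5 to 1.2 open. It does not rise, stays where left, turns with about 0.012 Nm; the standing canister keeps still by friction, and turns along once the cap is at its stop. Dark stud on the cap's rim over dark rib on the shoulder = tight
- eye_medium (a point): middle of the underside of the top bar of the medium canister's eye, 128 mm above its underside. The eye is a rigid upright steel frame on the cap, turning with it, spanning this point's y: 44 mm wide outside (flat sides: grip here), 32 inside, 10 thick along x, opening 34 mm high above the cap top, bar 8 mm high. Grey cap disc below: 44 mm in diameter, 14 high
- can_large: the large bare-aluminium screw-cap canister: upright cylinder 76 mm in diameter and 100 mm high without its cap, 156 mm high in all with cap and eye, about 560 g in all (varies by 15 percent), weighted base; origin at the centre of its underside, z up through the cap. Absent in some starts
- lidpart_large (a joint): captive screw cap of the large canister: 0 = fully tight (stop), positive = unscrewed by that many rad, anticlockwise from above; starts 0.5 to 1.2 open. It does not rise, stays where left, turns with about 0.012 Nm; the standing canister keeps still by friction, and turns along once the cap is at its stop. Dark stud on the cap's rim over dark rib on the shoulder = tight
- eye_large (a point): middle of the underside of the top bar of the large canister's eye, 148 mm above its underside. The eye is a rigid upright steel frame on the cap, turning with it, spanning this point's y: 44 mm wide outside (flat sides: grip here), 32 inside, 10 thick along x, opening 34 mm high above the cap top, bar 8 mm high. Grey cap disc below: 44 mm in diameter, 14 high
- hook_seat (a point): top of the hook's 8 mm thick level steel rod, where an eye should rest; 225 mm above the bench unloaded, moves down with the hook. Site x runs along the rod to the column (42 mm thick, 125 mm behind, top at 268 mm, base plate 130 mm square, 14 high). The rod's free end at -x turns up 20 to 31 mm before the seat, to 13 mm above it
- hook (a joint): dip of the sprung hook straight down, in m: 0 unloaded, stop at 0.06; spring 250 N/m (the first 0.5 N of load gives no dip), lightly damped, so it bobs for about a second after loading; a canister makes it dip about 10 to 25 mm
- tray: blue plastic tray, fixed, 210 mm square and 45 mm high, walls 5 mm, parted by a cross of 5 mm walls into four open bins 97 mm square; origin at the centre of its underside, floor 5 mm above it; bin centres at x, y = +-51 mm in its frame
- pot0: terracotta pot, 68 mm across the rim and 60 mm high, standing in the tray's bin at -x, -y; exactly one of pot0 to pot3 is present; origin under its centre; leave it there
- pot1: terracotta pot, 68 mm across the rim and 60 mm high, standing in the tray's bin at -x, +y; exactly one of pot0 to pot3 is present; origin under its centre; leave it there
- pot2: terracotta pot, 68 mm across the rim and 60 mm high, standing in the tray's bin at +x, -y; exactly one of pot0 to pot3 is present; origin under its centre; leave it there
- pot3: terracotta pot, 68 mm across the rim and 60 mm high, standing in the tray's bin at +x, +y; exactly one of pot0 to pot3 is present; origin under its centre; leave it there
- wrench: chrome wrench 190 mm long, lying along its x axis on the bench; origin at its underside's centre; bystander
- pliers: red-handled pliers 165 mm long, lying along its x axis on the bench; bystander
- dish: white ceramic dish 110 mm across and 40 mm high on the bench; origin under its centre; bystander
Things that resemble listed ones, but are neither listed nor needed, are in the scene too. What is shaped like the can_large but purple or yellow is not meant.

How it is judged:
On the way, in this order (a step that is already met when the one before it is completed fails the run):
1. the small canister, its cap tight, hangs by its eye on the hook, let go, and has come to rest with the dipped hook (distance between eye_small and hook_seat below 0.05 m and value of joint lidpart_small below 0.12 rad and contact force between the fingers and can_small below 0.1 N and linear speed of can_small below 0.02 m/s and angular speed of can_small below 0.3 rad/s), for 1.5 s.
2. the medium canister, its cap tight, hangs by its eye on the hook, let go, and has come to rest with the dipped hook (distance between eye_medium and hook_seat below 0.05 m and value of joint lidpart_medium below 0.12 rad and contact force between the fingers and can_medium below 0.1 N and linear speed of can_medium below 0.02 m/s and angular speed of can_medium below 0.3 rad/s), for 1.5 s.
3. the large canister, its cap tight, hangs by its eye on the hook, let go, and has come to rest with the dipped hook (distance between eye_large and hook_seat below 0.05 m and value of joint lidpart_large below 0.12 rad and contact force between the fingers and can_large below 0.1 N and linear speed of can_large below 0.02 m/s and angular speed of can_large below 0.3 rad/s), for 1.5 s.
At the end, for the whole second after the job is handed in: every canister present stands on a tray bin's floor (within 10 mm, tilt under 0.12 rad), cap under 0.15 rad, at rest; before that each, smallest first, hung on the hook, cap under 0.12 rad, untouched, until still (under 20 mm/s, 0.3 rad/s) for 1.5 s (height (world z) of each of can_small, can_medium, can_large below 0.015 m and angle between each of can_small, can_medium, can_large's own z axis and vertical below 0.12 rad and value of joint each of lidpart_small, lidpart_medium, lidpart_large below 0.15 rad and linear speed of each of can_small, can_medium, can_large below 0.02 m/s and x of can_small in the frame of tray between -0.1 and 0.1 m and y of can_small in the frame of tray between -0.1 and 0.1 m and x of can_medium in the frame of tray between -0.1 and 0.1 m and y of can_medium in the frame of tray between -0.1 and 0.1 m and x of can_large in the frame of tray between -0.1 and 0.1 m and y of can_large in the frame of tray between -0.1 and 0.1 m).
It fails at once if a bystander (wrench, pliers, dish) is shifted more than 50 mm (distance of any of wrench, pliers, dish from where it was at the start of the episode above 0.05 m).
It fails at once if the pot is shifted more than 50 mm or tipped over (distance of any of pot0, pot1, pot2, pot3 from where it was at the start of the episode above 0.05 m or angle between any of pot0, pot1, pot2, pot3's own z axis and vertical above 0.8 rad).
It fails at once if the hook is forced down to its stop (value of joint hook above 0.056 m).
Of can_small, can_medium, can_large only 2 to 3 are there at a start; the rules pass over those that are not, and their reading is None.
Of pot0, pot1, pot2, pot3 only 1 to 1 are there at a start; the rules pass over those that are not, and their reading is None.
At some moment in a run one of can_small, can_medium, can_large may be knocked a few centimetres aside while the robot is not near it.
It also fails if it takes over 210 s, if anything falls off the work surface, if the arm or the gripper's body presses on something with over 40 N, if the wrist force passes 120 N, or if a joint passes its speed limit or range.

## Working session

There is one attempt and no reset: what is moved stays moved. The work goes in short steps, Python scripts to look and compute and a shell command to move; the robot and the scene stay as the last step left them, time stands still between calls to the robot, and variables do not carry over. Pictures are saved under pics/ and viewed, at most 14 in all, crops included, and the job is handed in when it is done.

```bash
ls; mkdir -p pics; python3 - <<'E'
from cell import r
import cv2,numpy as np
np.set_printoptions(precision=4,suppress=True)
for n in("top","scene"):
    im=r.read_camera(n); cv2.imwrite(f"pics/{n}0.png",im[:,:,::-1])
    c=r.calibration(n); print(n,np.array(c["intrinsics"]),np.array(c["world_from_camera"]))
print(r.read_state())
E
```

```text
pics
top [[412.095    0.     279.6732]
 [  0.     412.095  212.0057]
 [  0.       0.       1.    ]] [[ 0.0014 -0.9967  0.0805  0.4674]
 [-1.     -0.0009  0.0072 -0.0201]
 [-0.0071 -0.0806 -0.9967  1.1241]
 [ 0.      0.      0.      1.    ]]
scene [[399.7947   0.     284.4299]
 [  0.     399.7947 204.0354]
 [  0.       0.       1.    ]] [[-0.6785  0.3986 -0.6171  1.2017]
 [ 0.7346  0.366  -0.5713  0.5632]
 [-0.0018 -0.8409 -0.5412  0.6976]
 [ 0.      0.      0.      1.    ]]
{'time_s': 0.1, 'joints': array([-1.2846,  0.3328, -0.0647,  1.4608,  0.0216,  1.3499, -0.0885]), 'joint_velocities': array([-0.0001, -0.0021, -0.0002, -0.0018,  0.0003, -0.002 , -0.0004]), 'joint_efforts': array([  0.0015, -62.6755,   0.0492, -39.2424,   0.0163,   0.007 ,
         0.    ]), 'ee_pos': array([0.1898, 0.5951, 0.2306]), 'ee_rot': array([-0.4831, -3.1041,  0.002 ]), 'contact_force': array([-0.1288,  1.1314, -0.2747]), 'moment': array([-0.0055, -0.0163,  0.0341]), 'grasp_force': 0.0, 'grip_width': 0.08556501865540649}
```

View pics/top0.png

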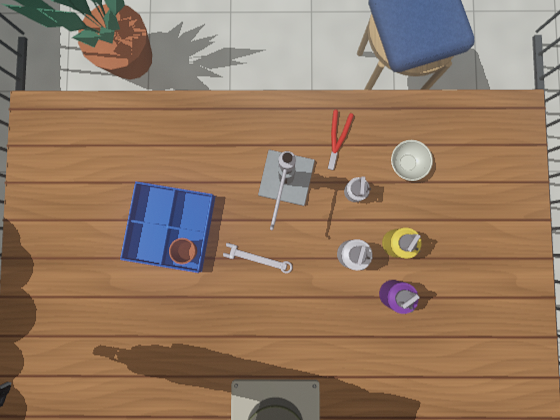

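View pics/scene0.png

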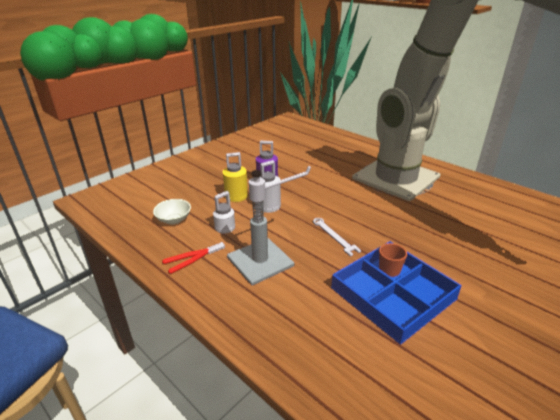

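Candidates in the top view: bare small one at (358,188), bare larger one at (355,255), yellow decoy at (405,243), purple decoy at (402,298). I choose the two bare ones and check them close up.

```bash
cat > h.py <<'E'
from cell import r
import cv2,numpy as np
np.set_printoptions(precision=4,suppress=True)
def cal(n):
    c=r.calibration(n); return np.array(c["intrinsics"]),np.array(c["world_from_camera"])
def ray(n,px,z,c=None):
    K,T=c or cal(n); d=T[:3,:3]@np.linalg.solve(K,[px[0],px[1],1.]); o=T[:3,3]
    return o+d*(z-o[2])/d[2]
def proj(n,p,c=None):
    K,T=c or cal(n); q=K@(T[:3,:3].T@(np.array(p)-T[:3,3])); return q[:2]/q[2]
def shot(n,name,box=None,s=1):
    c=cal(n); im=r.read_camera(n)[:,:,::-1].copy(); o=im
    if box: o=im[box[1]:box[3],box[0]:box[2]]
    cv2.imwrite("pics/"+name,cv2.resize(o,None,fx=s,fy=s,interpolation=cv2.INTER_CUBIC)); return im,c
def st():
    s=r.read_state(); R=cv2.Rodrigues(np.array(s["ee_rot"]))[0]
    print("t",s["time_s"],"p",s["ee_pos"],"tooly yaw",np.degrees(np.arctan2(R[1,1],R[0,1])),"z",R[:,2],"q",s["joints"],"w",s["grip_width"],"F",s["contact_force"])
E
python3 - <<'E'
from h import *
a,_=shot("top","a.png",(255,145,435,325)); b,_=shot("scene","b.png",(190,130,310,290))
A=cv2.resize(cv2.imread("pics/a.png"),(600,600),interpolation=2);B=cv2.resize(cv2.imread("pics/b.png"),(200,267),interpolation=2)
cv2.imwrite("pics/top1.png",A); cv2.imwrite("pics/sc1.png",cv2.resize(B,(450,600),interpolation=2))
st()
for px,z in(((358,188),.1),((355,255),.13),((405,243),.15),((288,158),.268),((272,228),.238),((168,227),.03),((182,250),.06)): print(px,ray("top",px,z))
E
```

```text
t 0.2 p [0.1899 0.5952 0.2308] tooly yaw 72.30763529064035 z [-0.0002 -0.0008 -1.    ] q [-1.2846  0.3326 -0.0647  1.4606  0.0216  1.3499 -0.0885] w 0.08546629463496293 F [-0.1378 -0.0357  0.2777]
(358, 188) [ 0.6105 -0.2086  0.1   ]
(355, 255) [ 0.4445 -0.1936  0.13  ]
(405, 243) [ 0.4732 -0.308   0.15  ]
(288, 158) [ 0.6507 -0.0313  0.268 ]
(272, 228) [0.5044 0.0028 0.238 ]
(168, 227) [0.5155 0.2849 0.03  ]
(182, 250) [0.4549 0.2391 0.06  ]
```

View pics/top1.png

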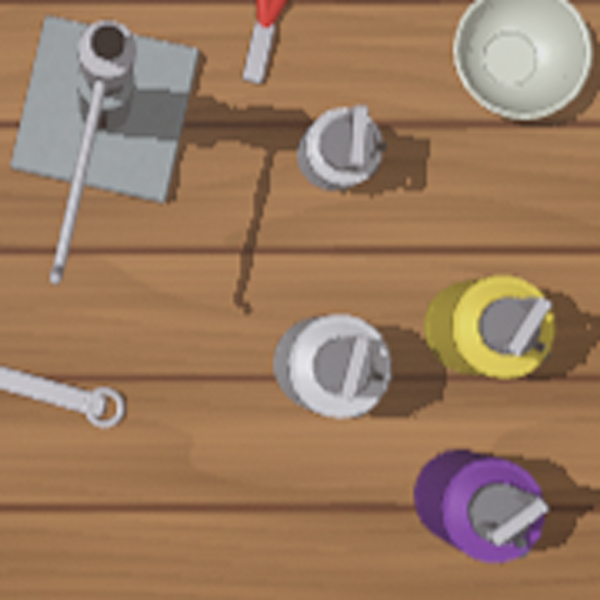

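View pics/sc1.png

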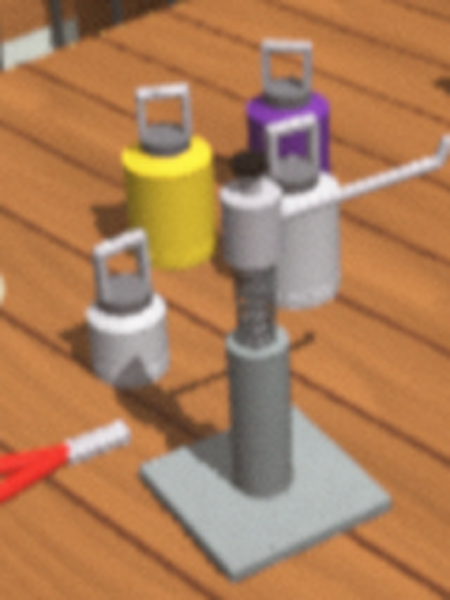

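Larger bare canister has a shoulder ~31 px wide like the decoys' (76 mm): it is the large one; medium is absent. Bars: small (363,177)-(362,194), large (363,246)-(359,264); the rod runs (284,170)-(272,229).

```bash
python3 - <<'E'
from h import *
g=lambda u,v:(255+u/3.3333,145+v/3.3333)
def bar(a,b,z):
    A,B=ray("top",g(*a),z),ray("top",g(*b),z); print((A+B)/2,np.degrees(np.arctan2(*(B-A)[1::-1])),np.linalg.norm(A-B))
bar((357,163),(360,108),.116); bar((348,396),(359,338),.156); 
bar((58,265),(98,85),.222); print(ray("top",g(56,278),.232))
E
python3 -m creep '{"translation":[[0.03,-0.06,0.05],[0.09,-0.12,0.1],[0.15,-0.18,0.15],[0.21,-0.24,0.17],[0.27,-0.3,0.17],[0.32,-0.36,0.17],[0.35,-0.42,0.17],[0.37,-0.48,0.17],[0.38,-0.54,0.17],[0.39,-0.60,0.17]],"dr":[[0,0,-0.8],[0,0,-1.6],[0,0,-2.4],[0,0,-3.2],[0,0,-4],[0,0,-4.8],[0,0,-5.6],[0,0,-6.4],[0,0,-7],[0,0,-7.2]]}' -1
python3 -m creep '{"translation":[[0.01,-0.06,0],[0.02,-0.12,0],[0.03,-0.17,0],[0.03,-0.2,-0.05],[0.03,-0.2,-0.1],[0.03,-0.2,-0.1]],"dr":[[0,0,0],[0,0,0],[0,0,0],[0,0,0],[0,0,0],[0,0,0]]}' -1
python3 -c "
from h import *
st();im,c=shot('wrist','w1.png');print(c)"
```

```text
[ 0.6142 -0.2169  0.116 ] -3.9328185012154604 0.04109194125221596
[ 0.4449 -0.2032  0.156 ] -11.571714047577887 0.041254658682302416
[ 0.5726 -0.0108  0.222 ] -12.361705758498973 0.12253078144096394
[0.5038 0.0034 0.232 ]
time_s: 1.45
ee_pos: [0.5312, 0.124, 0.3963]
ee_rot: [2.218, 2.225, 0.0]
contact_force: [0.2, 1.4, 0.6]
grip_width: 0.0854
grasp_force: 0.0
time_s: 2.2
ee_pos: [0.5587, -0.0738, 0.2934]
ee_rot: [-2.213, -2.224, 0.007]
contact_force: [0.7, 0.5, 1.0]
grip_width: 0.0856
grasp_force: 0.0
t 2.2 p [ 0.5587 -0.0738  0.2934] tooly yaw 0.2954513145271875 z [-0.0063  0.0001 -1.    ] q [-0.4716  0.1841  0.6064  1.5531 -0.1047  1.4436  0.146 ] w 0.0855867445506771 F [0.6664 0.5054 1.027 ]
(array([[327.8528,   0.    , 275.2511],
       [  0.    , 327.8528, 212.5351],
       [  0.    ,   0.    ,   1.    ]]), array([[ 1.    ,  0.0076, -0.0047,  0.5597],
       [ 0.0057, -0.9487, -0.316 ,  0.0082],
       [-0.0069,  0.316 , -0.9487,  0.4363],
       [ 0.    ,  0.    ,  0.    ,  1.    ]]))
```

View pics/w1.png

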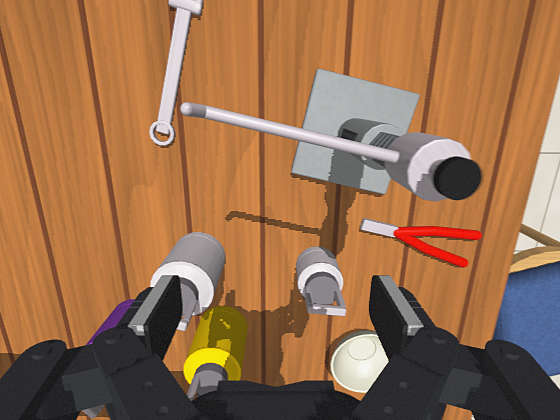

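The wrist view shows the small can's bar near (325,311), the rod tip at (187,110) and rod root at (398,157). I move above the small can.

```bash
python3 - <<'E'
from h import *
print(ray("wrist",(187,107),.238),ray("wrist",(398,157),.225),ray("wrist",(215,117),.225),ray("wrist",(325,309),.116))
E
python3 -m creep '{"translation":[[0.02,-0.05,0],[0.04,-0.1,0],[0.055,-0.135,0],[0.055,-0.143,-0.03],[0.055,-0.143,-0.05],[0.055,-0.143,-0.05]],"dr":[[0,0,0],[0,0,-0.4],[0,0,-0.4],[0,0,-0.4],[0,0,-0.4],[0,0,-0.4]]}' -1
python3 -c "
from h import *
st();im,c=shot('wrist','w2.png')"
```

```text
[0.5083 0.006  0.238 ] [ 0.64   -0.0243  0.225 ] [ 0.5221 -0.      0.225 ] [ 0.6183 -0.2159  0.116 ]
time_s: 3.0
ee_pos: [0.6164, -0.2162, 0.2474]
ee_rot: [2.29, 2.151, 0.001]
contact_force: [-0.4, 0.2, 0.5]
grip_width: 0.0858
grasp_force: 0.0
t 3.0 p [ 0.6164 -0.2162  0.2474] tooly yaw -3.5952249093396196 z [ 0.0004  0.0001 -1.    ] q [-0.2113  0.4414  0.6729  1.3861 -0.2735  1.4074  0.3959] w 0.08579603048984986 F [-0.3782  0.1591  0.4676]
```

View pics/w2.png

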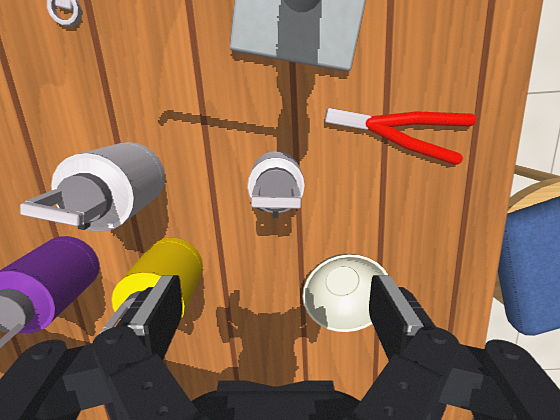

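```bash
python3 - <<'E'
from h import *
A,B=ray("wrist",(251,202),.116),ray("wrist",(301,201),.116);print(A,B,(A+B)/2,np.degrees(np.arctan2(*(B-A)[1::-1])),proj("wrist",(.6164,-.2162,.116)))
E
```

```text
[ 0.596  -0.2152  0.116 ] [ 0.6397 -0.217   0.116 ] [ 0.6179 -0.2161  0.116 ] -2.392149004354157 [274.3114 201.7353]
```

Good alignment. Descend, grip, with a hold at the end.

```bash

python3 -m creep '{"translation":[[0.001,0,-0.04],[0.001,0,-0.08],[0.001,0,-0.12],[0.001,0,-0.15],[0.001,0,-0.169],[0.001,0,-0.169],[0.001,0,-0.169]],"dr":[[0,0,0],[0,0,0],[0,0,0],[0,0,0],[0,0,0],[0,0,0],[0,0,0]]}' -1
python3 -m creep '{"translation":[[0,0,0],[0,0,0],[0,0,0],[0,0,0],[0,0,0],[0,0,0]],"dr":[[0,0,0],[0,0,0],[0,0,0],[0,0,0],[0,0,0],[0,0,0]]}' 1
python3 -c "
from h import *
st();im,c=shot('wrist','w3.png')"
```

```text
time_s: 3.92
ee_pos: [0.6177, -0.2175, 0.0792]
ee_rot: [2.29, 2.148, 0.002]
contact_force: [0.5, -0.1, 0.3]
grip_width: 0.0852
grasp_force: 0.0
time_s: 4.68
ee_pos: [0.6168, -0.2172, 0.0781]
ee_rot: [2.292, 2.148, 0.001]
contact_force: [-2.1, 2.0, 4.9]
grip_width: 0.0431
grasp_force: 60.6
t 4.675 p [ 0.6168 -0.2172  0.0781] tooly yaw -3.6945568113505476 z [ 0.0007  0.0001 -1.    ] q [-0.1771  0.577   0.6112  1.5742 -0.3586  1.1039  0.4563] w 0.04313893391902843 F [-2.0518  1.9994  4.8548]
```

```bash

python3 -m creep '{"translation":[[0,0,0],[0,0,0],[0,0,0],[0,0,0],[0,0,0],[0,0,0],[0,0,0],[0,0,0],[0,0,0],[0,0,0]],"dr":[[0,0,-0.8],[0,0,-1.6],[0,0,-2.4],[0,0,-3.2],[0,0,-4],[0,0,-4.8],[0,0,-5.6],[0,0,-6.4],[0,0,-7.2],[0,0,-8]]}' 1
python3 -m creep '{"translation":[[0,0,0],[0,0,0],[0,0,0],[0,0,0]],"dr":[[0,0,-0.8],[0,0,-1.6],[0,0,-1.8],[0,0,-1.8]]}' 1
python3 -c "
from h import *
st();im,c=shot('wrist','w3.png')"
```

```text
time_s: 5.98
ee_pos: [0.6172, -0.2173, 0.0782]
ee_rot: [3.137, 0.166, 0.002]
contact_force: [-0.1, -0.2, 3.5]
grip_width: 0.0432
grasp_force: 60.5
time_s: 6.48
ee_pos: [0.6173, -0.2173, 0.0782]
ee_rot: [3.125, -0.32, 0.002]
contact_force: [0.3, 1.2, 4.8]
grip_width: 0.0431
grasp_force: 60.6
t 6.475 p [ 0.6173 -0.2173  0.0782] tooly yaw -101.68697556640518 z [ 0.0014 -0.0007 -1.    ] q [-0.4006  0.7202  0.9739  1.5852 -0.6316  1.1779 -1.0676] w 0.043131944613007095 F [0.3333 1.1769 4.8342]
```

View pics/w3.png

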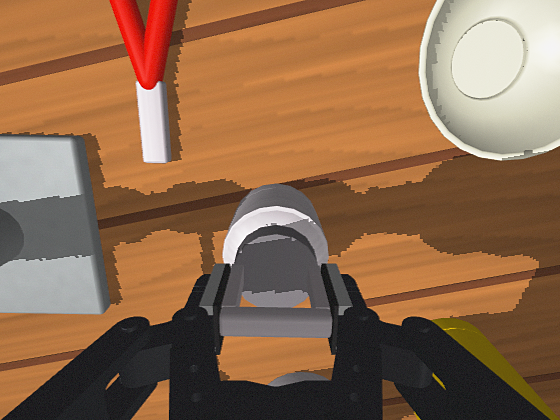

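```bash

python3 -m creep '{"translation":[[0,0,0.04],[0,0,0.09],[0,0,0.14],[0,0,0.19],[0,0,0.24],[0,0,0.29],[-0.03,0.04,0.3],[-0.06,0.08,0.3],[-0.09,0.12,0.3],[-0.12,0.165,0.3]],"dr":[[0,0,0],[0,0,0],[0,0,0],[0,0,0],[0,0,0],[0,0,0],[0,0,0],[0,0,0],[0,0,0],[0,0,0]]}' 1
python3 -m creep '{"translation":[[-0.03,0.04,0],[-0.045,0.068,0],[-0.045,0.068,-0.03],[-0.045,0.068,-0.07],[-0.045,0.068,-0.11],[-0.045,0.068,-0.15],[-0.045,0.068,-0.164],[-0.045,0.068,-0.164],[-0.045,0.068,-0.164]],"dr":[[0,0,0],[0,0,0],[0,0,0],[0,0,0],[0,0,0],[0,0,0],[0,0,0],[0,0,0],[0,0,0]]}' 1
python3 -c "
from h import *
st();im,c=shot('wrist','w4.png')
a,_=shot('scene','s4.png',(210,90,350,240),4)"
```

```text
time_s: 7.78
ee_pos: [0.5084, -0.0726, 0.3822]
ee_rot: [3.124, -0.327, -0.004]
contact_force: [-2.3, 0.9, -1.6]
grip_width: 0.0435
grasp_force: 62.7
time_s: 8.9
ee_pos: [0.465, -0.0056, 0.2204]
ee_rot: [-3.123, 0.327, -0.001]
contact_force: [-0.1, -0.1, -3.4]
grip_width: 0.0428
grasp_force: 62.7
t 8.9 p [ 0.465  -0.0056  0.2204] tooly yaw -101.96969809917192 z [ 0.0009  0.001  -1.    ] q [-1.2875 -0.1729  1.1296  1.9234  0.1615  1.2951 -1.9876] w 0.04282580506161801 F [-0.1021 -0.1229 -3.4011]
```

View pics/w4.png

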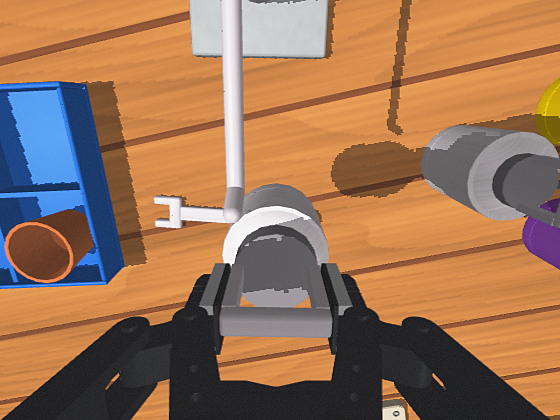

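View pics/s4.png

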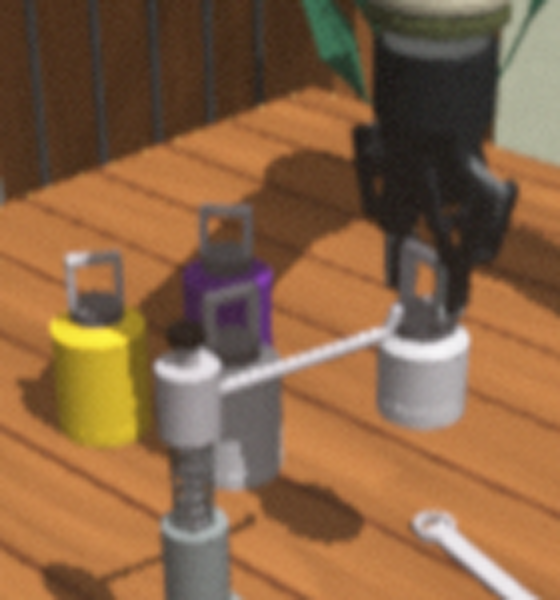

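The rod tip is at (232,210), left of the eye; a lateral correction is needed.

```bash
python3 - <<'E'
from h import *
T=ray("wrist",(233,215),.238);A=ray("wrist",(233,60),.225);C=ray("wrist",(234,180),.225);E=ray("wrist",(275,312),.258);print(T,A,C,E)
d=A-C;d/=np.linalg.norm(d);print(np.degrees(np.arctan2(d[1],d[0])))
K=np.array([d[0],d[1],0]);N=np.array([-d[1],d[0],0]);p=np.array(r.read_state()["ee_pos"]);print("along,lat of C from tcp",(C-p)@K,(C-p)@N,"tip",(T-p)@K,(T-p)@N)
E
```

```text
[0.5065 0.0038 0.238 ] [ 0.5636 -0.0091  0.225 ] [0.5178 0.0021 0.225 ] [ 0.4719 -0.0063  0.258 ]
-13.74656534452515
along,lat of C from tcp 0.04952512468941984 0.020066154560491718 tip 0.038088011553975516 0.018999031607109057
```

```bash

python3 -m creep '{"translation":[[0.002,0.009,0],[0.004,0.019,0],[0.004,0.019,-0.006],[0.004,0.019,-0.006],[0.004,0.019,-0.006]],"dr":[[0,0,0],[0,0,0],[0,0,0],[0,0,0],[0,0,0]]}' 1
python3 -m creep '{"translation":[[0.01,-0.002,0],[0.02,-0.004,0],[0.03,-0.006,0],[0.03,-0.006,0]],"dr":[[0,0,0],[0,0,0],[0,0,0],[0,0,0]]}' 1
python3 -c "
from h import *
st();im,c=shot('wrist','w5.png')
a,_=shot('scene','s5.png',(240,120,340,220),4)
w=cv2.resize(im[140:380,130:430],(500,400))
cv2.imwrite('pics/c5.png',np.hstack([cv2.imread('pics/s5.png')[:, 50:350],w]))"
```

```text
time_s: 9.62
ee_pos: [0.4681, 0.0129, 0.2131]
ee_rot: [-3.124, 0.328, 0.002]
contact_force: [-0.1, -0.3, -4.1]
grip_width: 0.0432
grasp_force: 62.7
time_s: 10.12
ee_pos: [0.4985, 0.0067, 0.2131]
ee_rot: [3.122, -0.329, -0.001]
contact_force: [0.5, -0.6, -3.5]
grip_width: 0.0428
grasp_force: 62.7
t 10.125 p [0.4985 0.0067 0.2131] tooly yaw -102.03161733618361 z [-0.0007 -0.0019 -1.    ] q [-1.2911  0.0884  1.2668  1.8582 -0.0867  1.2588 -1.7795] w 0.042761684442118836 F [ 0.4701 -0.6136 -3.4574]
```

View pics/c5.png

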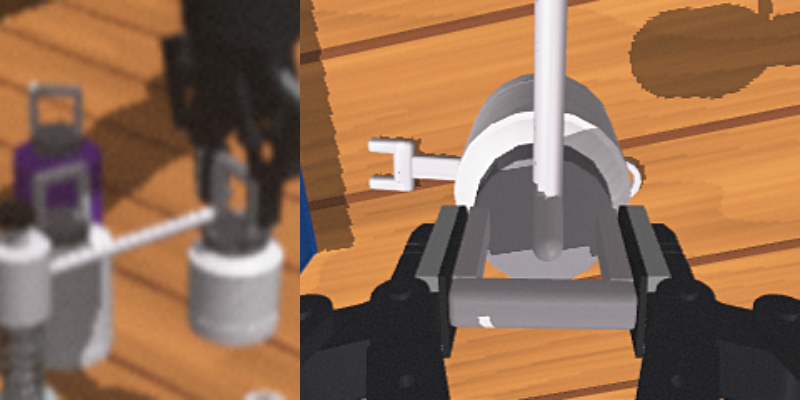

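Rod is centred in the eye. Forward to the seat.

```bash

python3 -m creep '{"translation":[[0.008,-0.002,0],[0.017,-0.0035,0],[0.026,-0.0055,0],[0.034,-0.0073,0],[0.034,-0.0073,0]],"dr":[[0,0,0],[0,0,0],[0,0,0],[0,0,0],[0,0,0]]}' 1
python3 -c "
from h import *
st()"
python3 -m creep '{"translation":[[0,0,-0.004],[0,0,-0.008],[0,0,-0.012],[0,0,-0.016],[0,0,-0.02],[0,0,-0.024],[0,0,-0.028],[0,0,-0.028]],"dr":[[0,0,0],[0,0,0],[0,0,0],[0,0,0],[0,0,0],[0,0,0],[0,0,0],[0,0,0]]}' 1
python3 -c "
from h import *
st();im,c=shot('wrist','w5.png')
a,_=shot('scene','s5.png',(240,120,340,220),4)
w=cv2.resize(im[140:380,130:430],(500,400))
cv2.imwrite('pics/c6.png',np.hstack([cv2.imread('pics/s5.png')[:, 50:350],w]))"
```

```text
time_s: 10.85
ee_pos: [0.532, -0.0002, 0.2133]
ee_rot: [-3.124, 0.328, 0.001]
contact_force: [-0.1, -0.3, -4.4]
grip_width: 0.043
grasp_force: 62.8
t 10.85 p [ 0.532  -0.0002  0.2133] tooly yaw -101.99912901496835 z [-0.0009  0.0005 -1.    ] q [-1.1156  0.26    1.2053  1.7769 -0.2539  1.2799 -1.6276] w 0.043011308503030615 F [-0.1046 -0.3442 -4.4335]
time_s: 11.85
ee_pos: [0.5322, -0.0, 0.185]
ee_rot: [-3.124, 0.328, 0.002]
contact_force: [-0.5, 0.4, 0.1]
grip_width: 0.0434
grasp_force: 63.0
t 11.85 p [ 0.5322 -0.      0.185 ] tooly yaw -101.97572472117508 z [-0.0009  0.0004 -1.    ] q [-1.0837  0.2965  1.1796  1.8131 -0.2913  1.2274 -1.599 ] w 0.04343846059688949 F [-0.5482  0.3567  0.1232]
```

View pics/c6.png

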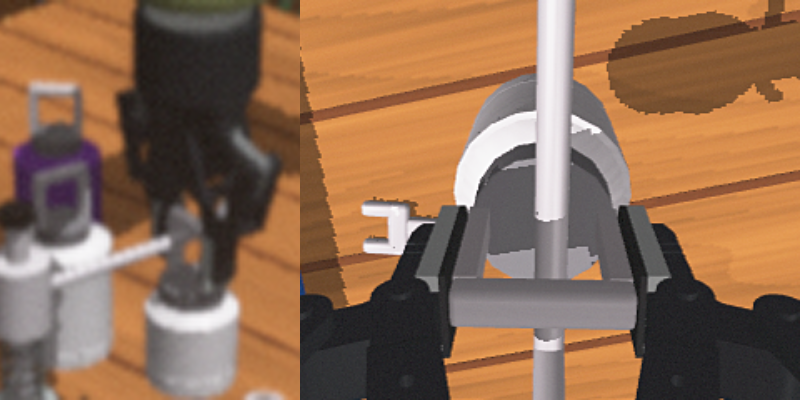

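The hook carries the load (force near 0). Open, rise, wait.

```bash

python3 -m creep '{"translation":[[0,0,0],[0,0,0],[0,0,0],[0,0,0],[0,0,0],[0,0,0],[0,0,0.03],[0,0,0.07],[0,0,0.11],[0,0,0.13]],"dr":[[0,0,0],[0,0,0],[0,0,0],[0,0,0],[0,0,0],[0,0,0],[0,0,0],[0,0,0],[0,0,0],[0,0,0]]}' -1
for i in 1 2 3; do python3 -m creep '{"translation":[[0,0,0],[0,0,0],[0,0,0],[0,0,0],[0,0,0],[0,0,0],[0,0,0],[0,0,0],[0,0,0],[0,0,0]],"dr":[[0,0,0],[0,0,0],[0,0,0],[0,0,0],[0,0,0],[0,0,0],[0,0,0],[0,0,0],[0,0,0],[0,0,0]]}' >/dev/null
python3 -c "
from h import *
st();im,c=shot('wrist','w7_$i.png');a,_=shot('scene','s7_$i.png')"; done
python3 -c "
import cv2,numpy as np
L=[cv2.imread(f'pics/w7_{i}.png') for i in (1,2,3)];S=[cv2.imread(f'pics/s7_{i}.png') for i in (1,2,3)]
print([np.abs(L[2].astype(int)-x).mean() for x in L],[np.abs(S[2].astype(int)-x)[130:250,200:340].mean() for x in S])
cv2.imwrite('pics/c7.png',np.hstack([cv2.resize(S[2][120:240,240:340],(333,400)),L[2][0:400,60:500]]))"

```

```text
time_s: 13.2
ee_pos: [0.5327, -0.0002, 0.3171]
ee_rot: [-3.123, 0.328, -0.002]
contact_force: [0.2, 0.2, -0.8]
grip_width: 0.0854
grasp_force: 0.0
t 14.45 p [ 0.5322 -0.      0.3151] tooly yaw -101.96963835807057 z [-0.0007  0.0005 -1.    ] q [-1.1882  0.1625  1.251   1.6149 -0.1554  1.4771 -1.706 ] w 0.08566895240135639 F [ 0.5414 -0.5905 -0.624 ]
t 15.8 p [ 0.5322 -0.0001  0.3152] tooly yaw -101.97091648887292 z [-0.0007  0.0005 -1.    ] q [-1.1882  0.1625  1.2511  1.6149 -0.1554  1.4771 -1.706 ] w 0.08515202231499845 F [-0.0022 -0.172  -0.3882]
t 17.15 p [ 0.5322 -0.      0.3152] tooly yaw -101.96986510086336 z [-0.0007  0.0006 -1.    ] q [-1.1882  0.1625  1.251   1.6149 -0.1554  1.477  -1.7061] w 0.08527002473538244 F [ 0.2883 -0.0215  0.2152]
[np.float64(2.296466836734694), np.float64(2.257767857142857), np.float64(0.0)] [np.float64(1.7875595238095239), np.float64(1.795952380952381), np.float64(0.0)]
```

View pics/c7.png

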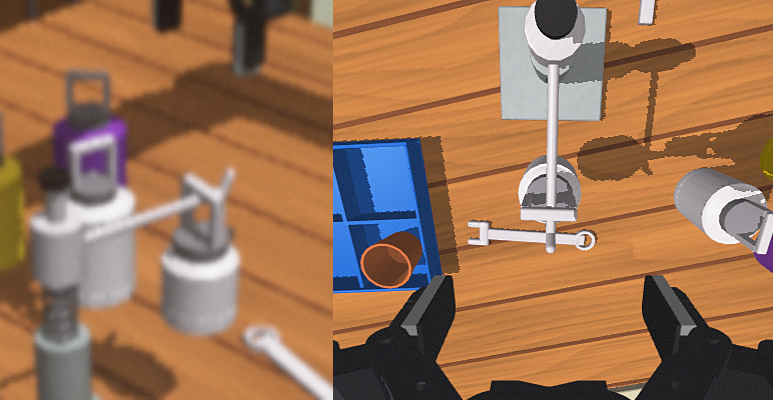

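Small canister hangs by its eye on the rod, still; pot in the tray's bin nearest. Now tray geometry and bar position.

```bash
python3 -m creep '{"translation":[[0,0,0],[0,0,0],[0,0,0],[0,0,0],[0,0,0],[0,0,0]],"dr":[[0,0,0],[0,0,0],[0,0,0],[0,0,0],[0,0,0],[0,0,0]]}' >/dev/null
python3 - <<'E'
from h import *
print("bar",ray("wrist",(275.5,212),.220))
a=cv2.imread("pics/top0.png");h=cv2.cvtColor(a,cv2.COLOR_BGR2HSV)
m=cv2.inRange(h,(105,120,60),(125,255,255));m[:150]=0
n,l,s,c=cv2.connectedComponentsWithStats(m);i=1+s[1:,4].argmax()
m=cv2.morphologyEx((l==i).astype(np.uint8)*255,cv2.MORPH_CLOSE,np.ones((5,5)))
cn=max(cv2.findContours(m,0,2)[0],key=cv2.contourArea);print(cv2.boxPoints(cv2.minAreaRect(cn)))
W=np.array([ray("top",p,.045)[:2] for p in cn[:,0]],np.float32);b=cv2.minAreaRect(W);print(b);B=cv2.boxPoints(b);c=B.mean(0)
for p in B: print("bin",c+(p-c)*51/105)
a=r.read_camera("top")[:,:,::-1]
cv2.imwrite("pics/top8.png",a)
E
```

```text
bar [ 0.5347 -0.      0.22  ]
[[119.8632 258.8073]
 [133.0857 180.7942]
 [212.6641 194.282 ]
 [199.4415 272.2952]]
((0.5165146589279175, 0.28425049781799316), (0.21008175611495972, 0.20686520636081696), 80.59636688232422)
bin [0.4586 0.2421]
bin [0.5577 0.2257]
bin [0.5744 0.3264]
bin [0.4753 0.3428]
```

```bash

python3 -m creep '{"translation":[[0.001,0,-0.04],[0.002,0,-0.08],[0.002,0,-0.11],[0.002,0,-0.13],[0.002,0,-0.13],[0.002,0,-0.13]],"dr":[[0,0,0],[0,0,0],[0,0,0],[0,0,0],[0,0,0],[0,0,0]]}' -1
python3 -m creep '{"translation":[[0,0,0],[0,0,0],[0,0,0],[0,0,0],[0,0,0],[0,0,0]],"dr":[[0,0,0],[0,0,0],[0,0,0],[0,0,0],[0,0,0],[0,0,0]]}' 1
python3 -m creep '{"translation":[[0,0,0.007],[0,0,0.014],[0,0,0.021],[0,0,0.028],[0,0,0.028],[0,0,0.028]],"dr":[[0,0,0],[0,0,0],[0,0,0],[0,0,0],[0,0,0],[0,0,0]]}' 1
python3 -c "
from h import *
st()"
```

```text
time_s: 18.8
ee_pos: [0.5348, -0.0001, 0.1862]
ee_rot: [-3.124, 0.328, -0.001]
contact_force: [0.2, 0.5, 0.0]
grip_width: 0.0854
grasp_force: 0.0
time_s: 19.55
ee_pos: [0.5343, -0.0001, 0.1852]
ee_rot: [-3.124, 0.328, 0.001]
contact_force: [1.3, 0.7, -0.3]
grip_width: 0.0428
grasp_force: 61.7
time_s: 20.3
ee_pos: [0.5341, 0.0, 0.213]
ee_rot: [-3.124, 0.327, 0.002]
contact_force: [-0.0, -0.2, -3.5]
grip_width: 0.0429
grasp_force: 61.4
t 20.3 p [0.5341 0.     0.213 ] tooly yaw -101.96736259103851 z [-0.0009  0.0006 -1.    ] q [-1.1029  0.2651  1.1942  1.772  -0.2577  1.2805 -1.6251] w 0.04286562781066023 F [-0.0074 -0.1725 -3.4546]
```

```bash

python3 -m creep '{"translation":[[0,0,0.004],[-0.012,0.0025,0.004],[-0.026,0.0055,0.004],[-0.042,0.009,0.004],[-0.06,0.0125,0.004],[-0.08,0.017,0.004],[-0.09,0.019,0.004],[-0.09,0.019,0.03],[-0.09,0.019,0.06],[-0.09,0.019,0.09]],"dr":[[0,0,0],[0,0,0],[0,0,0],[0,0,0],[0,0,0],[0,0,0],[0,0,0],[0,0,0],[0,0,0],[0,0,0]]}' 1
python3 -m creep '{"translation":[[0.0,0.05,0.02],[0.01,0.1,0.02],[0.03,0.15,0.02],[0.05,0.2,0.02],[0.07,0.25,0.02],[0.1,0.28,0.02],[0.13,0.3,0.02],[0.13,0.307,0.02],[0.13,0.307,0.02]],"dr":[[0,0,0.4],[0,0,0.8],[0,0,1.2],[0,0,1.6],[0,0,2],[0,0,2],[0,0,2],[0,0,2],[0,0,2]]}' 1
python3 -c "
from h import *
st();im,c=shot('wrist','w8.png');np.savez('pics/w8c',K=c[0],T=c[1])"
```

```text
time_s: 21.55
ee_pos: [0.4441, 0.0184, 0.3041]
ee_rot: [-3.123, 0.329, 0.002]
contact_force: [0.9, -0.4, -4.0]
grip_width: 0.043
grasp_force: 62.2
time_s: 22.68
ee_pos: [0.574, 0.326, 0.3229]
ee_rot: [3.133, 0.22, -0.002]
contact_force: [0.4, 0.3, -3.6]
grip_width: 0.043
grasp_force: 62.6
t 22.675 p [0.574  0.326  0.3229] tooly yaw -81.96243366081133 z [-0.0012 -0.0007 -1.    ] q [-1.2112  0.5271  0.9921  1.2397 -0.4345  1.5929 -1.7277] w 0.04302224248217584 F [ 0.3786  0.3111 -3.6483]
```

```bash

python3 -m creep '{"translation":[[0,0,-0.04],[0,0,-0.08],[0,0,-0.12],[0,0,-0.16],[0,0,-0.19],[0,0,-0.21],[0,0,-0.22],[0,0,-0.228],[0,0,-0.228]],"dr":[[0,0,0],[0,0,0],[0,0,0],[0,0,0],[0,0,0],[0,0,0],[0,0,0],[0,0,0],[0,0,0]]}' 1
python3 -m creep '{"translation":[[0,0,-0.003],[0,0,-0.006],[0,0,-0.008],[0,0,-0.008]],"dr":[[0,0,0],[0,0,0],[0,0,0],[0,0,0]]}' 1
python3 -c "
from h import *
st()"
```

```text
time_s: 23.85
ee_pos: [0.5743, 0.326, 0.0953]
ee_rot: [-3.133, -0.22, 0.001]
contact_force: [-1.1, 0.2, -3.6]
grip_width: 0.0432
grasp_force: 62.5
time_s: 24.35
ee_pos: [0.5745, 0.3259, 0.0875]
ee_rot: [-3.133, -0.22, 0.0]
contact_force: [0.4, -0.2, -1.3]
grip_width: 0.0432
grasp_force: 62.9
t 24.35 p [0.5745 0.3259 0.0875] tooly yaw -81.98100256685987 z [-0.0004  0.0005 -1.    ] q [-1.1959  0.6759  0.8827  1.5557 -0.5518  1.1753 -1.6346] w 0.043226354492319326 F [ 0.415  -0.1986 -1.3392]
```

```bash

python3 -m creep '{"translation":[[0,0,-0.001],[0,0,-0.001]],"dr":[[0,0,0],[0,0,0]]}' 1
python3 -m creep '{"translation":[[0,0,0],[0,0,0],[0,0,0],[0,0,0],[0,0,0],[0,0,0.04],[0,0,0.09],[0,0,0.14],[0,0,0.19],[0,0,0.24]],"dr":[[0,0,0],[0,0,0],[0,0,0],[0,0,0],[0,0,0],[0,0,0],[0,0,0],[0,0,0],[0,0,0],[0,0,0]]}' -1
python3 -m creep '{"translation":[[0,-0.05,0.05],[-0.02,-0.1,0.07],[-0.03,-0.15,0.07],[-0.05,-0.2,0.07],[-0.07,-0.25,0.07],[-0.09,-0.3,0.07],[-0.11,-0.35,0.07],[-0.13,-0.4,0.07],[-0.13,-0.45,0.07],[-0.13,-0.5,0.07]],"dr":[[0,0,0.8],[0,0,1.6],[0,0,2.4],[0,0,3.2],[0,0,4],[0,0,4.8],[0,0,5.6],[0,0,6.4],[0,0,7],[0,0,7]]}' -1
python3 -c "
from h import *
st()
a=r.read_camera('top')[:,:,::-1];b=r.read_camera('wrist')[:,:,::-1];cv2.imwrite('pics/w9.png',b)
A=np.vstack([cv2.resize(a[165:285,100:230],None,fx=2.3,fy=2.3,interpolation=2),cv2.resize(a[150:280,300:430],None,fx=2.3,fy=2.3,interpolation=2)])
B=cv2.resize(b[:, 60:520],(A.shape[0]*460//420,A.shape[0]));o=np.hstack([A,B]);print(o.shape);cv2.imwrite('pics/c9.png',cv2.resize(o,None,fx=600/A.shape[0]*.85,fy=600/A.shape[0]*.85))"

```

```text
time_s: 24.6
ee_pos: [0.5749, 0.3258, 0.0873]
ee_rot: [-3.133, -0.219, -0.001]
contact_force: [-1.1, -3.0, 6.7]
grip_width: 0.0429
grasp_force: 63.7
time_s: 25.85
ee_pos: [0.574, 0.3259, 0.3279]
ee_rot: [-3.133, -0.22, 0.001]
contact_force: [1.7, 1.2, -0.4]
grip_width: 0.0856
grasp_force: 0.0
time_s: 27.1
ee_pos: [0.4438, -0.1761, 0.3958]
ee_rot: [-2.438, -1.979, -0.001]
contact_force: [0.5, -0.4, -0.0]
grip_width: 0.0854
grasp_force: 0.0
t 27.1 p [ 0.4438 -0.1761  0.3958] tooly yaw -11.888637565705682 z [-0.0002  0.0017 -1.    ] q [-1.2146 -0.4095  1.1434  1.5779  0.374   1.7302 -0.2499] w 0.08537694206045998 F [ 0.4704 -0.3766 -0.0105]
(575, 928, 3)
```

View pics/c9.png

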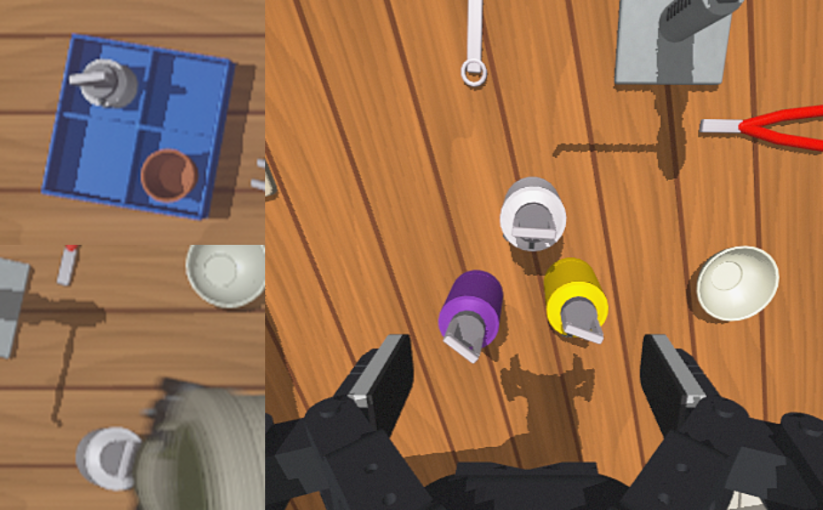

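Small stands upright in its bin; large can's bar at about wrist pixel (282,192).

```bash
python3 - <<'E'
from h import *
c=cal("wrist");b=cv2.imread("pics/w9.png")
for u0,u1 in ((264,299.5),):
    A,B=ray("wrist",(u0,191),.156,c),ray("wrist",(u1,191.5),.156,c);print((A+B)/2,np.linalg.norm(A-B),np.degrees(np.arctan2(*(B-A)[1::-1])))
g=cv2.cvtColor(b,cv2.COLOR_BGR2GRAY);h=cv2.cvtColor(b,cv2.COLOR_BGR2HSV)
print(g[182:208,258:308:2])
E
```

```text
[ 0.4471 -0.1994  0.156 ] 0.042749189233161865 -13.263095755500162
[[232 230 236 208 143 143 137 139 139 137 138 139 139 140 139 137 137 135
  143 142 202 218 217 218 235]
 [233 230 238 177 142 139 142 139 138 136 138 138 137 136 140 138 139 134
  140 140 187 220 217 218 233]
 [231 232 236 157 140 137 142 136 139 138 139 138 139 140 139 140 138 137
  129 142 162 221 216 219 233]
 [233 232 235 160 141 133 140 140 137 138 137 139 137 139 134 138 140 133
  130 144 148 224 218 221 232]
 [233 234 236 184 146 139 130 129 129 135 132 135 137 134 138 138 137 134
  111 146 149 221 216 223 234]
 [231 233 235 166 191 180 170 155 148 140 138 133 128 128 124 130 127 127
  106 140 134 225 213 229 233]
 [229 232 234 208 223 223 225 227 223 223 216 200 191 172 162 150 143 137
  136 153 136 224 214 232 216]
 [230 233 234 210 222 225 225 225 226 226 225 222 223 223 224 225 221 218
  207 195 167 219 215 233 174]
 [229 232 232 208 218 218 218 218 219 219 221 220 225 222 223 224 223 223
  221 221 219 203 219 236 132]
 [232 230 229 214 218 216 218 216 217 216 217 217 215 215 215 216 218 217
  219 220 222 
[... 997 characters left out ...]
41 145  49  54 136 140 141 140 134 242
  165 140  77  81  86  84 145]
 [153 149  73  79 239 128 139 143 142 142  50  54 134 143 137 140 135 255
  252  95  74  78  91  82 145]
 [154 154  68  67  97 148 141 137 138 138  50  55 138 142 137 135 135 138
  101  76  79  81  88  79 142]
 [156 155  72  77  72  78 132 138 139 131  41  41 138 132 133 136 140  98
   71  84  77  80  88  80 144]
 [155 154  69  78  77  77  80 139 146 150 150 142 147 141 144 141  96  75
   76  86  80  80  82  94 141]
 [155 152  70  79  78  78  76  71  90 117 137 153 141 119 107  71  80  77
   82  85  80  79  78 102 140]
 [156 155 134  74  79  79  80  75  71  68  72  52  48  82  76  76  82  79
   79  85  76  80  79  96 141]]
```

```bash

python3 -m creep '{"translation":[[0.001,-0.015,0],[0.002,-0.025,-0.03],[0.002,-0.025,-0.07],[0.002,-0.025,-0.11],[0.002,-0.025,-0.15],[0.002,-0.025,-0.19],[0.002,-0.025,-0.23],[0.002,-0.025,-0.26],[0.002,-0.025,-0.278],[0.002,-0.025,-0.278]],"dr":[[0,0,-0.1],[0,0,-0.25],[0,0,-0.25],[0,0,-0.25],[0,0,-0.25],[0,0,-0.25],[0,0,-0.25],[0,0,-0.25],[0,0,-0.25],[0,0,-0.25]]}' -1
python3 -m creep '{"translation":[[0,0,0],[0,0,0],[0,0,0],[0,0,0],[0,0,0],[0,0,0]],"dr":[[0,0,0],[0,0,0],[0,0,0],[0,0,0],[0,0,0],[0,0,0]]}' 1
python3 -c "
from h import *
st()"
```

```text
time_s: 28.45
ee_pos: [0.4196, -0.1865, 0.1403]
ee_rot: [2.459, 1.905, 0.025]
contact_force: [-4.1, 0.0, 21.3]
grip_width: 0.0856
grasp_force: 10.4
time_s: 29.2
ee_pos: [0.4178, -0.1862, 0.1389]
ee_rot: [2.462, 1.907, 0.021]
contact_force: [0.1, 0.4, -0.1]
grip_width: -0.0
grasp_force: 0.0
t 29.2 p [ 0.4178 -0.1862  0.1389] tooly yaw -14.474368649325683 z [ 0.0277 -0.0133 -0.9995] q [-1.2311 -0.4984  1.338   2.0721  0.5315  1.2133 -0.3643] w -2.531906100263522e-05 F [ 0.1202  0.3747 -0.1213]
```

Joint limits stopped the arm short and the grasp missed. Rise straight up, fingers shut, and look.

```bash

python3 -m creep '{"translation":[[0,0,0.03],[0,0,0.07],[0,0,0.11],[0,0,0.15],[0,0,0.19],[0,0,0.23]],"dr":[[0,0,0],[0,0,0],[0,0,0],[0,0,0],[0,0,0],[0,0,0]]}' 1
python3 -c "
from h import *
st()
b,c=shot('wrist','w10.png');a,_=shot('scene','s10.png');np.savez('pics/w10c',K=c[0],T=c[1])
o=np.hstack([cv2.resize(b[80:400,140:440],None,fx=1.5,fy=1.5,interpolation=2),cv2.resize(a[110:270,190:300],(330,480),interpolation=2)])
print(o.shape);cv2.imwrite('pics/c10.png',o)"

```

```text
time_s: 29.95
ee_pos: [0.4162, -0.1859, 0.3686]
ee_rot: [2.464, 1.908, 0.019]
contact_force: [-0.5, -0.2, -0.5]
grip_width: 0.0001
grasp_force: 0.0
t 29.95 p [ 0.4162 -0.1859  0.3686] tooly yaw -14.477415845556404 z [ 0.0247 -0.0125 -0.9996] q [-1.0623 -0.4701  1.004   1.6989  0.4095  1.6746 -0.3095] w 0.00011981054304689485 F [-0.4875 -0.1912 -0.4562]
(480, 780, 3)
```

View pics/c10.png

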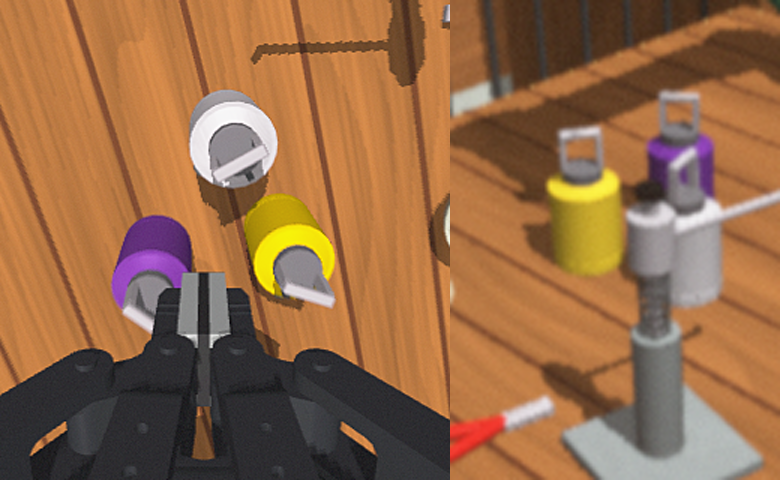

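The large can still stands; its bar turned anticlockwise, now at about (284,199)-(319,179) px. The arm's redundant elbow (j3) had drifted to its limit; I'll swing out far and turn back to unwind it.

```bash
python3 - <<'E'
from h import *
c=np.load("pics/w10c.npz");c=(c["K"],c["T"])
A,B=ray("",(284,198),.156,c),ray("",(318.5,178.5),.156,c);print((A+B)/2,np.linalg.norm(A-B),np.degrees(np.arctan2(*(B-A)[1::-1])))
E
python3 -m creep '{"translation":[[0.03,-0.03,0],[0.06,-0.06,0],[0.09,-0.09,0],[0.12,-0.12,0],[0.15,-0.15,0],[0.18,-0.18,0],[0.21,-0.2,0],[0.22,-0.2,0]],"dr":[[0,0,0],[0,0,0],[0,0,0],[0,0,0],[0,0,0],[0,0,0],[0,0,0],[0,0,0]]}' -1
python3 -c "
from h import *
st()"
python3 -m creep '{"translation":[[0,0,0],[0,0,0],[0,0,0],[0,0,0],[0,0,0],[0,0,0],[0,0,0],[0,0,0]],"dr":[[0,0,0.9],[0,0,1.8],[0,0,2.7],[0,0,3.6],[0,0,4.5],[0,0,5.4],[0,0,6.3],[0,0,6.5]]}'
python3 -c "
from h import *
st()"
```

```text
[ 0.4476 -0.2038  0.156 ] 0.04409840795411094 15.787918953662448
time_s: 31.05
ee_pos: [0.4741, -0.2877, 0.3824]
ee_rot: [2.423, 1.874, 0.05]
contact_force: [0.2, 0.4, 0.9]
grip_width: 0.0858
grasp_force: 0.0
t 31.05 p [ 0.4741 -0.2877  0.3824] tooly yaw -14.512211271845471 z [ 0.0734 -0.0416 -0.9964] q [-1.3181 -0.4989  1.3392  1.5024  0.5278  1.6645 -0.1685] w 0.0858334708878682 F [0.185  0.4357 0.8886]
time_s: 32.05
ee_pos: [0.4631, -0.2793, 0.3837]
ee_rot: [1.04, 2.899, 0.103]
contact_force: [-0.2, -0.3, -0.2]
grip_width: 0.0855
grasp_force: 0.0
t 32.05 p [ 0.4631 -0.2793  0.3837] tooly yaw 50.61450153931848 z [ 0.0791  0.0424 -0.996 ] q [-1.273  -0.4989  1.3388  1.4999  0.4399  1.6702  1.0018] w 0.08551776026240754 F [-0.1753 -0.2978 -0.1636]
```

```bash

python3 -m creep '{"translation":[[0.03,0.03,0],[0.06,0.07,0],[0.09,0.11,0],[0.12,0.15,0],[0.15,0.19,0],[0.18,0.23,0],[0.21,0.27,0],[0.23,0.27,0],[0.25,0.27,0],[0.27,0.27,0]],"dr":[[0,0,0],[0,0,0],[0,0,0],[0,0,0],[0,0,0],[0,0,0],[0,0,0],[0,0,0],[0,0,0],[0,0,0]]}' -1
python3 -c "
from h import *
st();print(repr(r.read_state()['ee_rot']))"
```

```text
time_s: 33.3
ee_pos: [0.5724, -0.008, 0.3944]
ee_rot: [1.027, 2.846, 0.126]
contact_force: [0.1, 0.1, -0.5]
grip_width: 0.0852
grasp_force: 0.0
t 33.3 p [ 0.5724 -0.008   0.3944] tooly yaw 50.58175059465637 z [ 0.1348  0.0395 -0.9901] q [-1.8353 -0.4993  1.3393  1.4792  0.5141  1.6221  0.4556] w 0.08516074708451184 F [ 0.0599  0.0592 -0.5162]
array([1.0268, 2.8457, 0.1261])
```

```bash

python3 -m creep '{"translation":[[0,0.04,0],[0,0.08,0],[0,0.12,0],[0,0.16,0],[0,0.2,0],[0,0.24,0],[0,0.28,0],[0.0,0.32,0],[0.0,0.33,0],[0.0,0.33,0]],"dr":[[0,0,0],[0,0,0],[0,0,0],[0,0,0],[0,0,0],[0,0,0],[0,0,0],[0,0,0],[0,0,0],[0,0,0]]}' -1
python3 -c "
from h import *
st();print(repr(r.read_state()['ee_rot']))"
cat > kin.py <<'E'
import numpy as np
from scipy.spatial.transform import Rotation as Ro
from scipy.optimize import least_squares
D=[([-1.2846,.3328,-.0647,1.4608,.0216,1.3499,-.0885],[.1898,.5951,.2306],[-.4831,-3.1041,.002]),
([-.4716,.1841,.6064,1.5531,-.1047,1.4436,.146],[.5587,-.0738,.2934],[-2.213,-2.224,.007]),
([-.2113,.4414,.6729,1.3861,-.2735,1.4074,.3959],[.6164,-.2162,.2474],[2.29,2.151,.001]),
([-1.2111,.5271,.9921,1.2397,-.4345,1.5929,-1.7277],[.574,.326,.3229],[3.133,.22,-.002]),
([-.4006,.7202,.9739,1.5852,-.6316,1.1779,-1.0676],[.6173,-.2173,.0782],[3.125,-.32,.002]),
([-1.0623,-.4701,1.004,1.6989,.4095,1.6746,-.3095],[.4162,-.1859,.3686],[2.464,1.908,.019])]
def chain(q,L,s):
    # returns joint origins, axes, R, p ; axes z,y,z,y,z,y,z
    R=Ro.from_euler('z',L[4]);p=np.array([0,0,L[0]]);O=[];A=[]
    off=[[0,0,0],[0,0,0],[0,0,0],[0,0,L[1]],[0,0,0],[0,0,L[2]],[0,0,0]]
    for i in range(7):
        p=p+R.apply(off[i]);ax=np.array([0,0,1.] if i%2==0 else [0,1.,0])*s[i]
        O.append(p);A.append(R.apply(ax));R=R*Ro.from_rotvec(ax*q[i])
    R=R*Ro.from_euler('z',L[5]);return np.array(O),np.array(A),R,p+R.apply([0,0,L[3]])
def fit():
    import itertools
    best=None
    for s1,s3,s4,s5,s6,s7 in itertools.product([1,-1],repeat=6):
        s=[s1,1,s3,s4,s5,s6,s7]
        def f(L):
            o=[]
            for q,p,w in D:
                _,_,R,pp=chain(q,L,s);o+=list(pp-p)+list(.3*(R.inv()*Ro.from_rotvec(w)).as_rotvec())
            return o
        for a in (0,np.pi):
            for b in (0,1.57,-1.57,3.1):
                x=least_squares(f,[.3,.4,.4,.3,a,b],max_nfev=25)
                if best is None or x.cost<best[0]: best=(x.cost,x.x,s)
    return best
if __name__=="__main__": print(fit())
E
time python3 kin.py
```

```text
time_s: 34.55
ee_pos: [0.5164, 0.2894, 0.3992]
ee_rot: [1.011, 2.811, 0.188]
contact_force: [-0.3, 0.1, 0.2]
grip_width: 0.0853
grasp_force: 0.0
t 34.55 p [0.5164 0.2894 0.3992] tooly yaw 50.92940883446698 z [ 0.1812  0.0672 -0.9811] q [-2.4081 -0.4991  1.339   1.4753  0.6106  1.6083 -0.102 ] w 0.0852957870658263 F [-0.2946  0.0992  0.2015]
array([1.0105, 2.8109, 0.1878])
(np.float64(0.0003542987954000322), array([ 1.09820065,  0.44943715,  0.49812292,  1.17923283, -0.06144701,
        1.50943837]), [-1, 1, -1, 1, -1, 1, -1])
real	0m50.655s
user	0m51.203s
sys	0m0.020s
```

```bash
cat > kin2.py <<'E'
import numpy as np
from kin import *
D+= [([-1.273,-.4989,1.3388,1.4999,.4399,1.6702,1.0018],[.4631,-.2793,.3837],[1.04,2.899,.103]),
([-1.8353,-.4993,1.3393,1.4792,.5141,1.6221,.4556],[.5724,-.008,.3944],[1.0268,2.8457,.1261]),
([-2.4081,-.4991,1.339,1.4753,.6106,1.6083,-.102],[.5164,.2894,.3992],[1.0105,2.8109,.1878]),
([-1.2111,-.0,0,0,0,0,0],None,None)][:3]
S=[-1,1,-1,1,-1,1,-1]
def chain(q,L):
    R=Ro.from_euler('z',L[4]);p=np.array([0,0,L[0]]);O=[];A=[]
    off=[[0]*3,[0,L[6],0],[0]*3,[L[9],L[7],L[1]],[0]*3,[L[10],L[8],L[2]],[L[11],0,0]]
    for i in range(7):
        p=p+R.apply(off[i]);ax=np.array([0,0,1.] if i%2==0 else [0,1.,0])*S[i]
        O.append(p);A.append(R.apply(ax));R=R*Ro.from_rotvec(ax*q[i])
    R=R*Ro.from_euler('z',L[5]);return np.array(O),np.array(A),R,p+R.apply([0,0,L[3]])
def f(L):
    o=[]
    for q,p,w in D:
        _,_,R,pp=chain(q,L);o+=list(pp-p)+list(.3*(R.inv()*Ro.from_rotvec(w)).as_rotvec())
    return np.array(o+list(.01*np.array(L)[[4,6,7,8,9,10,11]]))
x=least_squares(f,[.36,.45,.5,.3,0,1.57]+[0]*6);L=x.x
def jac(q):
    O,A,R,p=chain(q,L);return np.vstack([np.cross(A,p-O).T,A.T]),R,p
lo=np.array([-2.6,-.5,-1.47,.16,-1.27,.06,-2.6]);hi=np.array([2.6,2.12,1.34,2.42,4.41,2.06,2.6])
def step(q,p,R,w=1.0,lam=0,clip=True,N=None):
    for _ in range(4):
        J,Rc,pc=jac(q);e=np.r_[p-pc,(R*Rc.inv()).as_rotvec()]
        dq=J.T@np.linalg.solve(J@J.T+lam*np.eye(6),e);q=q+dq
        if clip:q=np.clip(q,lo+.001,hi-.001)
    return q
if __name__=="__main__":
    np.set_printoptions(precision=3,suppress=True);print(x.cost,L,np.abs(x.fun).max())
    q=np.array([-.1771,.577,.6112,1.5742,-.3586,1.1039,.4563]);J,R,p=jac(q)
    for i in range(1,99): q=step(q,p,Ro.from_rotvec([0,0,-np.radians(i)])*R)
    print(q,"actual [-.4006,.7202,.9739,1.5852,-.6316,1.1779,-1.0676]")
    q=np.array([-.4716,.1841,.6064,1.5531,-.1047,1.4436,.146]);J,R,p=jac(q)
    for i in range(1,41): q=step(q,p+np.array([.055,-.143,-.046])*i/40,Ro.from_rotvec([0,0,-np.radians(4)*i/40])*R)
    print(q,"actual [-.2113,.4414,.6729,1.3861,-.2735,1.4074,.3959]")
    q=np.array([-1.1882,.1625,1.251,1.6149,-.1554,1.477,-1.7061]);J,R,p=jac(q)
    for i in range(1,41): q=step(q,p+np.array([.002,0,-.13])*i/40,R)
    print(q,"actual [-1.10,.2965,1.18,1.81,-.29,1.23,-1.6]")
E
python3 kin2.py
```

```text
1.0969357960088896e-07 [ 0.258  0.449  0.49   0.343 -0.     1.571 -0.022 -0.024 -0.     0.
  0.     0.   ] 0.0002352168272085219
[-0.401  0.721  0.975  1.585 -0.632  1.179 -1.068] actual [-.4006,.7202,.9739,1.5852,-.6316,1.1779,-1.0676]
[-0.202  0.438  0.66   1.386 -0.265  1.413  0.391] actual [-.2113,.4414,.6729,1.3861,-.2735,1.4074,.3959]
[-1.071  0.299  1.167  1.808 -0.292  1.228 -1.599] actual [-1.10,.2965,1.18,1.81,-.29,1.23,-1.6]
```

The kinematic model reproduces the arm exactly (min-norm IK). I use it to choose an unwinding path.

```bash
cat > plan.py <<'E'
from kin2 import *
rng=np.random.default_rng(0)
def down(yaw): # tool z down, tool y at yaw deg
    y=np.radians(yaw);Y=np.array([np.cos(y),np.sin(y),0]);Z=np.array([0,0,-1.]);return Ro.from_matrix(np.array([np.cross(Y,Z),Y,Z]).T)
def go(q,p1,yaw1,cw=None,ds=.03):
    J,R,p=jac(q);R1=down(yaw1);rv=(R1*R.inv()).as_rotvec()
    n=int(max(np.linalg.norm(np.array(p1)-p)/ds,np.linalg.norm(rv)/.15,1))+1;m=9
    for i in range(1,n+1):
        q=step(q,p+(np.array(p1)-p)*i/n,Ro.from_rotvec(rv*i/n)*R); m=min(m,(q-lo).min(),(hi-q).min())
    J,R,p=jac(q);err=np.linalg.norm(p-p1)+np.linalg.norm((R1*R.inv()).as_rotvec());return q,m,err
SEQ=[(.447,-.2015,.3,16),(.447,-.2015,.118,16),(.447,-.2015,.118,-43),(.447,-.2015,.118,-102),(.447,-.2015,.42,-102),(.45,.0155,.42,-102),(.45,.0155,.2145,-102),(.532,-.0005,.2145,-102),(.532,-.0005,.18,-102),(.532,-.0005,.32,-102),(.532,-.0005,.18,-102),(.532,-.0005,.21,-102),(.445,.018,.21,-102),(.445,.018,.4,-102),(.558,.226,.4,-82),(.558,.226,.12,-82)]
def run(q,seq,pr=False):
    M=9
    for *p,y in seq:
        q,m,e=go(q,p,y)
        if pr: print(p,y,q,round(m,3),round(e,4))
        if e>.01: return q,-e,
        M=min(M,m)
    return q,M
if __name__=="__main__":
    import time;q0=np.array([-2.4081,-.4991,1.339,1.4753,.6106,1.6083,-.102]);best=(-9,);t=time.time()
    while time.time()-t<450:
        q=q0;W=[]
        for k in range(rng.integers(1,5)):
            a=rng.uniform(-.8,1.1);rr=rng.uniform(.42,.8);w=(round(rr*np.cos(a),2),round(rr*np.sin(a),2),round(rng.uniform(.34,.5),2),int(rng.uniform(-100,110)));W.append(w);q,m,e=go(q,w[:3],w[3])
        if e>.01: continue
        _,M=run(q,SEQ)
        if M>best[0]: best=(M,W);print(best,flush=True)
    q=q0
    for w in best[1]: q,m,e=go(q,w[:3],w[3]);print(w,q,e)
    run(q,SEQ,True)
E
timeout 570 python3 plan.py
```

```text
(np.float64(-0.03399305658525657), [(np.float64(0.42), np.float64(-0.12), 0.34, 70), (np.float64(0.39), np.float64(0.52), 0.46, 14), (np.float64(0.41), np.float64(0.6), 0.34, 80), (np.float64(0.52), np.float64(-0.47), 0.37, 81)])
(np.float64(-0.010828345404996689), [(np.float64(0.74), np.float64(-0.01), 0.34, -23), (np.float64(0.53), np.float64(-0.4), 0.38, 47), (np.float64(0.26), np.float64(0.39), 0.48, -87)])
(np.float64(0.2736532623430503), [(np.float64(0.61), np.float64(-0.05), 0.42, 72), (np.float64(0.66), np.float64(-0.34), 0.48, -84), (np.float64(0.38), np.float64(-0.37), 0.4, 103), (np.float64(0.56), np.float64(-0.44), 0.42, -72)])
(np.float64(0.33465239164437466), [(np.float64(0.43), np.float64(-0.33), 0.39, 52), (np.float64(0.39), np.float64(0.28), 0.49, -66), (np.float64(0.48), np.float64(-0.39), 0.45, -85), (np.float64(0.37), np.float64(-0.31), 0.46, 34)])
(np.float64(0.3457008751763151), [(np.float64(0.44), np.float64(-0.05), 0.45, 3), (np.float64(0.7), np.float64(0.01), 0.5, 88), (np.float64(0.76), np.float64(-0.24), 0.35, -81), (np.float64(0.59), np.float64(-0.5), 0.35
[... 3146 characters left out ...]
902  0.17126208 -0.15094453  1.77011989  0.02747548  1.20224768
 -1.88741865] 0.607 0.0
[0.532, -0.0005, 0.21] -102 [ 0.05175248  0.14856975 -0.15023676  1.73128703  0.02324628  1.26346322
 -1.88406536] 0.649 0.0
[0.445, 0.018, 0.21] -102 [ 0.04216971 -0.04113633 -0.17971382  1.92991088 -0.00774066  1.25216524
 -1.91514856] 0.459 0.0
[0.445, 0.018, 0.4] -102 [ 0.04158229 -0.09320396 -0.16770599  1.58535888 -0.01558238  1.64812816
 -1.90679135] 0.404 0.0
[0.558, 0.226, 0.4] -82 [-0.20211461  0.27611003 -0.34362536  1.1962095   0.09257056  1.68418899
 -1.95428221] 0.376 0.0
[0.558, 0.226, 0.12] -82 [-0.18698037  0.38827407 -0.33924076  1.64328874  0.13949587  1.13391629
 -1.99312401] 0.434 0.0
```

```bash
cat > plan2.py <<'E'
import plan;from plan import *
import time,sys
rng=np.random.default_rng(5)
def go2(q,p1,yaw1):
    J,R,p=jac(q);R1=down(yaw1);rv=(R1*R.inv()).as_rotvec();n=int(max(np.linalg.norm(np.array(p1)-p)/.03,np.linalg.norm(rv)/.12,1))+1;m=9
    for i in range(1,n+1):
        q1=step(q,p+(np.array(p1)-p)*i/n,Ro.from_rotvec(rv*i/n)*R)
        if np.abs(q1-q).max()>.3: return q1,-1
        q=q1;J,Rc,pc=jac(q)
        if i>n/2 and np.linalg.norm(pc-p-(np.array(p1)-p)*i/n)>.02: return q,-1
    return q,min((q-lo).min(),(hi-q).min())
q0=np.array([-2.4081,-.4991,1.339,1.4753,.6106,1.6083,-.102]);best=(-9,);t=time.time();pool=[(q0,[])]
while time.time()-t<480:
    q,W=pool[rng.integers(len(pool))] if rng.random()<.8 else max(pool,key=lambda x:-abs(x[0][2])+min(x[0][1],.3))
    if len(W)>=5: continue
    a=rng.uniform(-.8,1.1);rr=rng.uniform(.42,.8);w=(float(round(rr*np.cos(a),2)),float(round(rr*np.sin(a),2)),.4,int(rng.uniform(-10,11))*10)
    q1,m=go2(q,w[:3],w[3])
    if m<0.002: continue
    pool.append((q1,W+[w]))
    _,M=run(q1,SEQ)
    if M>best[0]: best=(M,W+[w]);print(len(pool),best,q1,flush=True)
E
timeout 570 python3 plan2.py
```

```text
2 (np.float64(-0.02224704462192592), [(0.5, 0.01, 0.4, -30)]) [-1.72221309 -0.39087812  1.26602149  1.52066924  0.37708977  1.73200693
 -0.93942538]
4 (np.float64(0.0009999999999998899), [(0.5, 0.01, 0.4, -30), (0.5, 0.08, 0.4, -90), (0.6, -0.44, 0.4, -20)]) [ 0.24216755  0.73935418  0.8887652   0.70439723 -0.57784053  1.86292186
  0.44581372]
9 (np.float64(0.28100350500153226), [(0.5, 0.01, 0.4, -30), (0.5, 0.08, 0.4, -90), (0.6, -0.44, 0.4, -20), (0.6, -0.34, 0.4, 70)]) [ 0.09413494  0.52498895  0.6522567   0.94635497 -0.31459655  1.75459071
  1.84053125]
44 (np.float64(0.295942041251795), [(0.5, 0.01, 0.4, -30), (0.5, 0.08, 0.4, -90), (0.6, -0.44, 0.4, -20), (0.3, 0.47, 0.4, 80), (0.72, -0.03, 0.4, -90)]) [-0.38718515  0.65092967  0.81816604  0.81982633 -0.47302521  1.81320317
 -1.37598828]
88 (np.float64(0.3230110785954095), [(0.5, 0.01, 0.4, -30), (0.5, 0.08, 0.4, -90), (0.69, -0.05, 0.4, 20), (0.35, -0.32, 0.4, 90)]) [-0.34663859 -0.14172841  0.89795547  1.57031423  0.11113249  1.65942073
  2.12713046]
181 (np.float64(0.3304634402328631), [(0.5, 0.01, 0.4, -30), (0.5, 0.08, 0.4
[... 1688 characters left out ...]
18322055), [(0.32, 0.36, 0.4, 40), (0.38, -0.28, 0.4, 0), (0.34, 0.5, 0.4, -80), (0.61, 0.4, 0.4, 40), (0.58, -0.18, 0.4, -40)]) [ 0.0232429   0.26651992  0.26862218  1.20994015 -0.07033279  1.67401289
 -0.42252417]
3576 (np.float64(0.36938762872489805), [(0.32, 0.36, 0.4, 40), (0.38, -0.28, 0.4, 0), (0.34, 0.5, 0.4, -80), (0.61, 0.4, 0.4, 40), (0.64, 0.01, 0.4, 0)]) [-0.13366302  0.34573934  0.06831433  1.09828442 -0.02332457  1.69827847
 -0.07228799]
12134 (np.float64(0.3701378900519081), [(0.32, 0.36, 0.4, 40), (0.38, -0.28, 0.4, 0), (0.34, 0.5, 0.4, -80), (0.66, 0.2, 0.4, -90), (0.57, -0.35, 0.4, 70)]) [ 0.40426412  0.4199321   0.1265817   1.00191287 -0.05209122  1.72252719
  1.73385804]
```

```bash
python3 - <<'E'
from plan import *
R=Ro.from_rotvec([1.0105,2.8109,.1878]);print(np.degrees((down(-30)*R.inv()).as_rotvec())/10)
E
```

```text
[ 0.41206939  1.13926182 -8.01818521]
```

```bash

python3 -m creep '{"translation":[[-0.002,-0.028,0],[-0.004,-0.056,0],[-0.005,-0.084,0],[-0.006,-0.112,0],[-0.008,-0.14,0],[-0.01,-0.168,0],[-0.011,-0.196,0],[-0.013,-0.224,0],[-0.015,-0.252,0],[-0.016,-0.28,0]],"dr":[[0.04,0.11,-0.8],[0.08,0.23,-1.6],[0.12,0.34,-2.4],[0.16,0.46,-3.2],[0.2,0.57,-4],[0.25,0.68,-4.8],[0.29,0.8,-5.6],[0.33,0.91,-6.4],[0.37,1.03,-7.2],[0.41,1.14,-8.02]]}' -1
python3 -m creep '{"translation":[[0,0.01,0],[0,0.02,0],[0,0.03,0],[0,0.04,0],[0,0.05,0],[0,0.06,0],[0,0.07,0]],"dr":[[0,0,-0.9],[0,0,-1.8],[0,0,-2.7],[0,0,-3.6],[0,0,-4.5],[0,0,-5.4],[0,0,-6]]}' -1
python3 - <<'E'
from h import *
st()
from plan import *
R=Ro.from_rotvec(r.read_state()["ee_rot"])
print(np.degrees((down(-20)*R.inv()).as_rotvec())/10)
q=np.array(r.read_state()["joints"])
for w in [(.6,-.44,.4,-20),(.6,-.34,.4,70)]: q,m,e=go(q,w[:3],w[3]);print(w,q,m,e)
print(run(q,SEQ)[1])
E
```

```text
time_s: 35.8
ee_pos: [0.5002, 0.007, 0.3992]
ee_rot: [-2.726, -1.56, 0.001]
contact_force: [1.3, -0.9, -0.5]
grip_width: 0.0856
grasp_force: 0.0
time_s: 36.67
ee_pos: [0.5006, 0.0782, 0.3993]
ee_rot: [-3.141, 0.011, -0.0]
contact_force: [0.2, -0.1, 0.5]
grip_width: 0.0854
grasp_force: 0.0
t 36.675 p [0.5006 0.0782 0.3993] tooly yaw -90.41901385544405 z [ 0.0001  0.0002 -1.    ] q [-1.8477 -0.3142  1.3352  1.5078  0.3079  1.7029 -2.0604] w 0.08541619350618074 F [ 0.2391 -0.1096  0.4735]
[-0.0012 -0.0004  7.0419]
(0.6, -0.44, 0.4, -20) [-2.0167 -0.499   1.339   0.9709  0.9375  1.9321 -0.1561] 0.0009999999999998899 0.8842369785529498
(0.6, -0.34, 0.4, 70) [-1.8952 -0.499   1.339   1.1282  0.823   1.9012  1.2536] 0.0009999999999998899 0.6049737834064731
-0.286616734986258
```

```bash
cat > plan3.py <<'E'
from plan import *
import time
from h import r
rng=np.random.default_rng(7)
def go3(q,p1,yaw1):
    J,R,p=jac(q);R1=down(yaw1);rv=(R1*R.inv()).as_rotvec();n=int(max(np.linalg.norm(np.array(p1)-p)/.03,np.linalg.norm(rv)/.12,1))+1;m=9
    for i in range(1,n+1):
        q1=step(q,p+(np.array(p1)-p)*i/n,Ro.from_rotvec(rv*i/n)*R)
        m=min(m,(q1-lo).min(),(hi-q1).min())
        if np.abs(q1-q).max()>.25 : return q1,-1
        q=q1
    return q,m
q0=np.array(r.read_state()["joints"]);best=(-9,);t=time.time();pool=[(q0,[])]
while time.time()-t<300:
    q,W=pool[rng.integers(len(pool))] if rng.random()<.5 else max(pool[-300:],key=lambda x:min(x[0][1],.2)-.3*abs(x[0][2]))
    if len(W)>=4: continue
    a=rng.uniform(-.8,1.1);rr=rng.uniform(.42,.78);w=(float(round(rr*np.cos(a),2)),float(round(rr*np.sin(a),2)),.4,int(rng.uniform(-10,11))*10)
    q1,m=go3(q,w[:3],w[3])
    if m<(0.02 if len(W) else .004): continue
    pool.append((q1,W+[w]))
    _,M=run(q1,SEQ);M-=.04*len(W)
    if M>best[0]: best=(M,W+[w]);print(len(pool),best,q1,flush=True)
E
timeout 570 python3 plan3.py
```

```text
2 (np.float64(-0.2866167063099569), [(0.26, 0.36, 0.4, 0)]) [-2.2537 -0.3442  0.933   1.6344  0.2774  1.712  -1.3098]
5 (np.float64(-0.05215218689865816), [(0.26, 0.36, 0.4, 0), (0.39, 0.29, 0.4, -40)]) [-2.1015 -0.2404  1.1756  1.551   0.2229  1.6819 -1.6093]
56 (np.float64(-0.014262097525382423), [(0.35, 0.35, 0.4, -80)]) [-1.9601 -0.0738  1.0426  1.5282  0.0639  1.6505 -2.3099]
107 (np.float64(0.026226444893603484), [(0.35, 0.35, 0.4, -80), (0.56, 0.5, 0.4, -70), (0.64, -0.09, 0.4, -10), (0.62, -0.06, 0.4, 90)]) [-0.4047  0.3322  0.6062  1.1771 -0.1881  1.6862  1.7244]
203 (np.float64(0.11572420121655702), [(0.35, 0.35, 0.4, -80), (0.56, 0.5, 0.4, -70), (0.65, -0.39, 0.4, -70), (0.51, -0.45, 0.4, 100)]) [ 0.3515  0.4785  0.5271  0.9782 -0.2371  1.7373  2.5337]
314 (np.float64(0.18891050447736835), [(0.35, 0.35, 0.4, -80), (0.66, 0.08, 0.4, 70), (0.31, -0.32, 0.4, 0), (0.4, 0.6, 0.4, -10)]) [-1.0193  0.5695 -0.056   0.7801  0.031   1.7926 -1.2342]
440 (np.float64(0.23218472964092463), [(0.35, 0.35, 0.4, -80), (0.66, 0.08, 0.4, 70), (0.31, -0.32, 0.4, 0), (0.46, 0.45, 0.4, -80)]) [-0.8321  0.3559 -0.0198  1.0827  0.007   1.703  -2.2459]
3593 (np.float64(0.23311296180968477), [(0.35, 0.35, 0.4, -80), (0.56, 0.5, 0.4, -70), (0.65, -0.39, 0.4, -70), (0.48, -0.44, 0.4, 80)]) [ 0.2881  0.4081  0.5979  1.085  -0.2275  1.7098  2.2111]
```

```bash

python3 -m creep '{"translation":[[-0.015,0.027,0],[-0.03,0.054,0],[-0.045,0.082,0],[-0.06,0.109,0],[-0.075,0.136,0],[-0.09,0.163,0],[-0.105,0.19,0],[-0.12,0.218,0],[-0.135,0.245,0],[-0.15,0.272,0]],"dr":[[0,0,0.1],[0,0,0.2],[0,0,0.3],[0,0,0.4],[0,0,0.5],[0,0,0.6],[0,0,0.7],[0,0,0.8],[0,0,0.9],[0,0,1.0]]}' -1
python3 - <<'E'
from h import *
st()
from plan3 import go3
E
python3 - <<'E'
from h import *
E
sed -i 's/^while time.time()-t<300/import sys\nwhile __name__=="__main__" and time.time()-t<300/' plan3.py
python3 - <<'E'
from plan3 import *
q=q0
for w in [(.66,.08,.4,70),(.31,-.32,.4,0),(.46,.45,.4,-80)]: q,m=go3(q,w[:3],w[3]);print(w,q,m,run(q,SEQ)[1])
E
```

```text
time_s: 37.92
ee_pos: [0.3488, 0.3538, 0.3991]
ee_rot: [3.129, 0.277, 0.0]
contact_force: [1.0, 0.3, -0.2]
grip_width: 0.0852
grasp_force: 0.0
t 37.925 p [0.3488 0.3538 0.3991] tooly yaw -79.89555299156746 z [ 0.0001 -0.0001 -1.    ] q [-1.9644 -0.0644  1.048   1.5259  0.0561  1.6478 -2.3074] w 0.08523370557337395 F [ 0.9541  0.3091 -0.1669]
2 (np.float64(-0.012086546018182357), [(0.43, 0.55, 0.4, -50)]) [-1.4336  0.6173  0.9382  0.9214 -0.499   1.7932 -1.5873]
33 (np.float64(0.2599696112318272), [(0.75, 0.19, 0.4, 60), (0.35, -0.34, 0.4, 40), (0.4, 0.39, 0.4, -20)]) [-0.769   0.1577 -0.1003  1.3276  0.0158  1.6571 -1.2157]
4037 (np.float64(0.2635716203896124), [(0.75, 0.19, 0.4, 60), (0.4, -0.27, 0.4, 100), (0.44, 0.08, 0.4, -80)]) [-0.423  -0.1059  0.1273  1.5959  0.0135  1.6507 -1.6915]
(0.66, 0.08, 0.4, 70) [-0.6946  0.502   0.8679  1.0467 -0.3817  1.741   1.2618] 0.04621603202540725 -0.03104952867723302
(0.31, -0.32, 0.4, 0) [-0.6188 -0.4083  0.977   1.6326  0.3402  1.7366  0.3762] 0.09169226879207465 -0.03385207512431073
(0.46, 0.45, 0.4, -80) [-0.8314  0.356  -0.0207  1.0827  0.0073  1.703  -2.2461] 0.08915014946708133 0.3523525449240361
```

```bash

python3 -m creep '{"translation":[[0.025,-0.01,0],[0.05,-0.02,0],[0.075,-0.031,0],[0.1,-0.041,0],[0.125,-0.051,0],[0.15,-0.062,0],[0.175,-0.072,0],[0.2,-0.082,0]],"dr":[[0,0,0.875],[0,0,1.75],[0,0,2.625],[0,0,3.5],[0,0,4.375],[0,0,5.25],[0,0,6.125],[0,0,7]]}' -1
python3 -m creep '{"translation":[[0.025,-0.01,0],[0.05,-0.02,0],[0.075,-0.031,0],[0.1,-0.041,0],[0.125,-0.051,0],[0.15,-0.062,0],[0.175,-0.072,0],[0.2,-0.082,0],[0.2,-0.082,0]],"dr":[[0,0,0.875],[0,0,1.75],[0,0,2.625],[0,0,3.5],[0,0,4.375],[0,0,5.25],[0,0,6.125],[0,0,7],[0,0,7]]}' -1
python3 - <<'E'
from plan3 import *
from h import st
st();q=q0
for w in [(.35,-.34,.4,40),(.4,.39,.4,-20)]: q,m=go3(q,w[:3],w[3]);print(w,q,m,run(q,SEQ)[1])
E
```

```text
time_s: 38.92
ee_pos: [0.5507, 0.2712, 0.3983]
ee_rot: [2.399, 2.028, -0.002]
contact_force: [0.2, -0.8, 0.6]
grip_width: 0.0855
grasp_force: 0.0
time_s: 40.05
ee_pos: [0.7516, 0.1872, 0.3955]
ee_rot: [-0.813, -3.031, 0.004]
contact_force: [-0.4, -0.3, 0.4]
grip_width: 0.0854
grasp_force: 0.0
t 40.05 p [0.7516 0.1872 0.3955] tooly yaw 59.97358135544117 z [-0.0035 -0.0017 -1.    ] q [-0.4967  0.8096  0.6909  0.5135 -0.5088  1.9074  0.888 ] w 0.08537569793913735 F [-0.419  -0.3446  0.3725]
(0.35, -0.34, 0.4, 40) [-0.5238 -0.142   1.1015  1.5452  0.1271  1.6602  1.2832] 0.20384181628851183 0.0009999999999998899
(0.4, 0.39, 0.4, -20) [-0.7694  0.1576 -0.0998  1.3277  0.0157  1.6571 -1.2156] 0.16357697646746888 0.33991086346005234
```

```bash

python3 -m creep '{"translation":[[-0.022,-0.029,0],[-0.045,-0.058,0],[-0.067,-0.088,0],[-0.089,-0.117,0],[-0.111,-0.146,0],[-0.134,-0.175,0],[-0.156,-0.205,0],[-0.178,-0.234,0],[-0.2,-0.263,0]],"dr":[[0,0,-0.1],[0,0,-0.2],[0,0,-0.3],[0,0,-0.4],[0,0,-0.5],[0,0,-0.6],[0,0,-0.7],[0,0,-0.8],[0,0,-1]]}' -1
python3 -m creep '{"translation":[[-0.022,-0.029,0],[-0.045,-0.058,0],[-0.067,-0.088,0],[-0.089,-0.117,0],[-0.111,-0.146,0],[-0.134,-0.175,0],[-0.156,-0.205,0],[-0.178,-0.234,0],[-0.2,-0.263,0]],"dr":[[0,0,-0.1],[0,0,-0.2],[0,0,-0.3],[0,0,-0.4],[0,0,-0.5],[0,0,-0.6],[0,0,-0.7],[0,0,-0.8],[0,0,-1]]}' -1
python3 - <<'E'
from plan3 import *
from h import st
st();q=q0
for w in [(.4,.39,.4,-20)]: q,m=go3(q,w[:3],w[3]);print(w,q,m,run(q,SEQ)[1])
E
```

```text
time_s: 41.18
ee_pos: [0.5492, -0.0745, 0.3987]
ee_rot: [-1.075, -2.951, -0.002]
contact_force: [-0.3, -1.0, 0.0]
grip_width: 0.0857
grasp_force: 0.0
time_s: 42.3
ee_pos: [0.3491, -0.3389, 0.3988]
ee_rot: [1.329, 2.846, 0.002]
contact_force: [1.1, 0.5, 0.2]
grip_width: 0.0855
grasp_force: 0.0
t 42.3 p [ 0.3491 -0.3389  0.3988] tooly yaw 39.93833881577125 z [ 0.0006  0.0009 -1.    ] q [-0.5331 -0.1532  1.1012  1.5506  0.136   1.6599  1.2726] w 0.0855306031390899 F [1.0752 0.5281 0.1744]
(0.4, 0.39, 0.4, -20) [-0.7691  0.1577 -0.1001  1.3276  0.0158  1.6571 -1.2157] 0.16108042333326433 0.33994810722813695
```

Last unwinding leg: shift (0.05, 0.73), yaw −60°.

```bash

python3 -m creep '{"translation":[[0.003,0.0365,0],[0.005,0.073,0],[0.008,0.11,0],[0.01,0.146,0],[0.013,0.183,0],[0.015,0.219,0],[0.018,0.256,0],[0.02,0.292,0],[0.023,0.329,0],[0.025,0.365,0]],"dr":[[0,0,-0.3],[0,0,-0.6],[0,0,-0.9],[0,0,-1.2],[0,0,-1.5],[0,0,-1.8],[0,0,-2.1],[0,0,-2.4],[0,0,-2.7],[0,0,-3]]}' -1
python3 -m creep '{"translation":[[0.003,0.0365,0],[0.005,0.073,0],[0.008,0.11,0],[0.01,0.146,0],[0.013,0.183,0],[0.015,0.219,0],[0.018,0.256,0],[0.02,0.292,0],[0.023,0.329,0],[0.025,0.365,0]],"dr":[[0,0,-0.3],[0,0,-0.6],[0,0,-0.9],[0,0,-1.2],[0,0,-1.5],[0,0,-1.8],[0,0,-2.1],[0,0,-2.4],[0,0,-2.7],[0,0,-3]]}' -1
python3 - <<'E'
from plan3 import *
from h import *
st();print(run(q0,SEQ,True)[1])
im,c=shot("top","t11.png")
A=im[235:280,335:385];g=cv2.cvtColor(A,6);print(g[::2,::2])
E
```

```text
time_s: 43.55
ee_pos: [0.3748, 0.0281, 0.399]
ee_rot: [-2.022, -2.404, -0.0]
contact_force: [0.4, -0.1, -0.1]
grip_width: 0.0854
grasp_force: 0.0
time_s: 44.8
ee_pos: [0.3998, 0.393, 0.399]
ee_rot: [2.575, 1.799, -0.0]
contact_force: [0.6, -0.2, 0.2]
grip_width: 0.0853
grasp_force: 0.0
t 44.8 p [0.3998 0.393  0.399 ] tooly yaw -20.124243860273378 z [ 0.     -0.0003 -1.    ] q [-0.7741  0.162  -0.0994  1.3246  0.0163  1.6559 -1.222 ] w 0.08534399001670429 F [ 0.6362 -0.1972  0.1825]
[0.447, -0.2015, 0.3] 16 [-0.2545 -0.0263  0.5809  1.7222  0.0146  1.4414  0.6037] 0.34 0.0
[0.447, -0.2015, 0.118] 16 [-0.2208  0.1414  0.5961  1.9744 -0.0913  1.0517  0.6954] 0.446 0.0
[0.447, -0.2015, 0.118] -43 [-0.3094  0.1483  0.6945  1.978  -0.1091  1.0519 -0.3165] 0.442 0.0
[0.447, -0.2015, 0.118] -102 [-0.4095  0.1599  0.8074  1.9817 -0.1328  1.0527 -1.3226] 0.438 0.0
[0.447, -0.2015, 0.42] -102 [-0.4826 -0.0477  0.7915  1.4865  0.0342  1.6886 -1.4678] 0.371 0.0
[0.45, 0.0155, 0.42] -102 [-0.6732 -0.1304  0.4782  1.5607  0.0603  1.6966 -1.9711] 0.361 0.0
[0.45, 0.0155, 0.2145] -102 [-0.6577 -0.078
[... 2640 characters left out ...]
06 203 204 204 205 207 208 187  88  82
   84  84  83  84  82 106 126]
 [132 130 131 131 131 131 130 127 151 188 193 200 195 176 118 109  81  82
   81  82  81  81 110 130 129]
 [138 138 138 139 139 140 139 140 139 138 138 137 138 140 141 142 142 143
  143 142 142 141 141 140 139]
 [141 142 142 143 143 142 142 143 143 143 142 143 143 143 143 144 144 143
  143 143 143 143 144 143 144]
 [139 138 138 138 137 138 137 137 137 137 138 138 137 138 138 137 138 139
  138 138 140 139 138 139 139]
 [141 140 140 140 140 140 140 141 140 141 141 141 141 142 141 141 141 142
  141 142 141 142 141 142 141]
 [136 136 136 137 137 137 136 136 136 136 136 136 136 137 136 137 137 137
  136 137 136 137 137 136 137]]
```

Margins are fine now. Go above the large can.

```bash

python3 -m creep '{"translation":[[0.003,-0.037,0],[0.006,-0.074,0],[0.009,-0.111,0],[0.012,-0.148,0],[0.015,-0.185,0],[0.018,-0.222,0],[0.02,-0.26,0],[0.021,-0.297,0],[0.023,-0.334,0],[0.026,-0.371,0]],"dr":[[0,0,0.2],[0,0,0.4],[0,0,0.7],[0,0,0.9],[0,0,1.1],[0,0,1.3],[0,0,1.6],[0,0,1.8],[0,0,2.0],[0,0,2.2]]}' -1
python3 -m creep '{"translation":[[0.003,-0.037,0],[0.006,-0.074,0],[0.009,-0.111,0],[0.012,-0.148,0],[0.015,-0.185,0],[0.018,-0.21,0],[0.021,-0.223,-0.04],[0.021,-0.223,-0.08],[0.021,-0.223,-0.1],[0.021,-0.223,-0.1]],"dr":[[0,0,0.2],[0,0,0.4],[0,0,0.7],[0,0,0.9],[0,0,1.1],[0,0,1.3],[0,0,1.4],[0,0,1.4],[0,0,1.4],[0,0,1.4]]}' -1
python3 - <<'E'
from h import *
st();im,c=shot("wrist","w12.png");p=proj("wrist",(.447,-.2015,.156),c);print(p)
g=cv2.cvtColor(im,6).astype(int);u,v=p.astype(int)
print(g[v-16:v+17:2,u-34:u+35:3])
E
```

```text
time_s: 46.1
ee_pos: [0.4257, 0.0196, 0.3991]
ee_rot: [-2.181, -2.261, -0.0]
contact_force: [-0.3, -0.1, -0.1]
grip_width: 0.0853
grasp_force: 0.0
time_s: 47.35
ee_pos: [0.4462, -0.2017, 0.298]
ee_rot: [-1.889, -2.507, 0.002]
contact_force: [-0.5, -0.1, 0.9]
grip_width: 0.0856
grasp_force: 0.0
t 47.35 p [ 0.4462 -0.2017  0.298 ] tooly yaw 15.9894913255356 z [-0.0025  0.0006 -1.    ] q [-0.2603 -0.0255  0.5879  1.7255  0.0145  1.4399  0.6046] w 0.08560073940050397 F [-0.4547 -0.0576  0.8955]
[275.9251 199.0195]
[[246 233 237 236 246 140 139 142 140 142 141 141 142 140 142 142 139 140
  180 230 230 227 232]
 [249 232 236 236 227 145 141 141 142 143 142 142 140 142 141 141 140 143
  133 230 228 226 230]
 [242 235 236 238 162 145 124 140 137 141 141 141 142 140 142 142 143 147
  140 234 226 224 231]
 [209 228 234 233 140 146 110 139 141 141 140 140 143 141 143 140 131 152
  143 232 225 224 233]
 [180 233 232 205 144 144 112 143 140 140 140 142 140 141 140 142  93 139
  143 200 224 223 235]
 [150 233 228 147 155 157 112 141 140 140 141 136 140 140 140 145  71 127
  144 160 223 224 233]
 [
[... 365 characters left out ...]
222 185 234 237 129]
 [ 81  77 159 148 227 221 222 221 221 223 222 222 223 222 222 221 221 220
  222 184 232 138 135]
 [ 83  80  76 136 163 155 161 170 170 178 188 186 192 194 192 188 186 187
  190 188 237 131 132]
 [ 85  78  73 122 246 129 149 147 119  72  74  81  77  75  73 131 228 221
  233 238 151 136 136]
 [ 82  77  75  76 144 253 147 143 146 149 130  81  84 136 142 139 218 222
  236 181 138 132 137]
 [ 80  76  73  79  50 150 139 143 147 142 144  60  89 139 134 158 233 233
  218 138 139 136 142]
 [ 82  75  76  83  57  59 151 140 137 141 140  59  86 135 134 246 232 217
  137 143 135 134 140]
 [ 80  76  75  78  62  76  75 120 148 137 131  54  81 139 138 246 147 138
  142 140 134 135 143]]
```

The bar is centred and parallel. Descend and grip.

```bash

python3 -m creep '{"translation":[[0.001,0,-0.04],[0.001,0,-0.08],[0.001,0,-0.11],[0.001,0,-0.14],[0.001,0,-0.16],[0.001,0,-0.172],[0.001,0,-0.18],[0.001,0,-0.18]],"dr":[[0,0,0],[0,0,0],[0,0,0],[0,0,0],[0,0,0],[0,0,0],[0,0,0],[0,0,0]]}' -1
python3 -m creep '{"translation":[[0,0,0],[0,0,0],[0,0,0],[0,0,0],[0,0,0],[0,0,0]],"dr":[[0,0,0],[0,0,0],[0,0,0],[0,0,0],[0,0,0],[0,0,0]]}' 1
python3 -c "
from h import *
st()"
```

```text
time_s: 48.4
ee_pos: [0.4483, -0.2022, 0.1194]
ee_rot: [1.89, 2.509, -0.0]
contact_force: [0.0, 0.1, 0.1]
grip_width: 0.0855
grasp_force: 0.0
time_s: 49.15
ee_pos: [0.4477, -0.2026, 0.1197]
ee_rot: [-1.891, -2.508, 0.001]
contact_force: [-3.7, 0.4, 5.3]
grip_width: 0.0429
grasp_force: 60.1
t 49.15 p [ 0.4477 -0.2026  0.1197] tooly yaw 15.977710571925437 z [-0.0005 -0.0002 -1.    ] q [-0.2252  0.1424  0.6028  1.97   -0.0922  1.0562  0.6973] w 0.0429312020448575 F [-3.6601  0.3838  5.3475]
```

```bash

python3 -m creep '{"translation":[[0,0,0],[0,0,0],[0,0,0],[0,0,0],[0,0,0],[0,0,0],[0,0,0],[0,0,0]],"dr":[[0,0,-0.75],[0,0,-1.5],[0,0,-2.25],[0,0,-3],[0,0,-3.75],[0,0,-4.5],[0,0,-5.25],[0,0,-6]]}' 1
python3 -c "
from h import *
print(r.read_state()['moment'])"
python3 -m creep '{"translation":[[0,0,0],[0,0,0],[0,0,0],[0,0,0],[0,0,0],[0,0,0],[0,0,0],[0,0,0],[0,0,0],[0,0,0]],"dr":[[0,0,-0.75],[0,0,-1.5],[0,0,-2.25],[0,0,-3],[0,0,-3.75],[0,0,-4.5],[0,0,-5.25],[0,0,-5.8],[0,0,-5.8],[0,0,-5.8]]}' 1
python3 -c "
from h import *
st();print(r.read_state()['moment'])"
```

```text
time_s: 50.15
ee_pos: [0.4484, -0.2024, 0.1195]
ee_rot: [2.894, 1.221, 0.001]
contact_force: [0.2, -0.2, -0.8]
grip_width: 0.0432
grasp_force: 60.4
[-0.3483 -0.2444 -0.0285]
time_s: 51.4
ee_pos: [0.4485, -0.2024, 0.1195]
ee_rot: [3.125, -0.325, 0.001]
contact_force: [2.3, -2.2, 0.8]
grip_width: 0.043
grasp_force: 61.0
t 51.4 p [ 0.4485 -0.2024  0.1195] tooly yaw -101.86211085303621 z [ 0.0008 -0.0003 -1.    ] q [-0.4168  0.1626  0.8175  1.9772 -0.1361  1.0557 -1.3166] w 0.04301996541571638 F [ 2.2637 -2.1953  0.7676]
[-0.8635 -0.2881  0.0524]
```

```bash

python3 -m creep '{"translation":[[0,0,0.04],[0,0,0.09],[0,0,0.14],[0,0,0.19],[0,0,0.24],[0,0,0.29],[0,0.02,0.3],[0,0.07,0.3],[0,0.12,0.3],[0,0.17,0.3]],"dr":[[0,0,0],[0,0,0],[0,0,0],[0,0,0],[0,0,0],[0,0,0],[0,0,0],[0,0,0],[0,0,0],[0,0,0]]}' 1
python3 -c "
from h import *
st()"
```

```text
time_s: 52.65
ee_pos: [0.4471, -0.0305, 0.4183]
ee_rot: [-3.125, 0.325, 0.004]
contact_force: [0.7, 0.9, -5.0]
grip_width: 0.043
grasp_force: 64.6
t 52.65 p [ 0.4471 -0.0305  0.4183] tooly yaw -101.88586851527542 z [-0.0022  0.0003 -1.    ] q [-0.6562 -0.146   0.5481  1.5701  0.0759  1.6982 -1.8816] w 0.04302365342022179 F [ 0.7471  0.8836 -4.9885]
```

```bash

python3 -m creep '{"translation":[[0,0.025,0],[0,0.047,0],[0.001,0.048,-0.03],[0.001,0.048,-0.07],[0.001,0.048,-0.11],[0.001,0.048,-0.15],[0.001,0.048,-0.19],[0.001,0.048,-0.203],[0.001,0.048,-0.203],[0.001,0.048,-0.203]],"dr":[[0,0,0],[0,0,0],[0,0,0],[0,0,0],[0,0,0],[0,0,0],[0,0,0],[0,0,0],[0,0,0],[0,0,0]]}' 1
python3 - <<'E'
from h import *
st();im,c=shot("wrist","w13.png")
t=np.array([.5068,.0042,.238]);p=proj("wrist",t,c);print("expected tip px",p)
g=cv2.cvtColor(im,6).astype(int)
for v in range(100,215,12): print(v,g[v,215:335:3])
E
```

```text
time_s: 53.9
ee_pos: [0.4498, 0.016, 0.2176]
ee_rot: [-3.124, 0.328, -0.003]
contact_force: [-0.4, -0.7, -5.7]
grip_width: 0.0431
grasp_force: 64.6
t 53.9 p [0.4498 0.016  0.2176] tooly yaw -101.97763392216221 z [ 0.0018  0.0007 -1.    ] q [-0.6768 -0.0854  0.5193  1.9423  0.0439  1.2719 -1.9518] w 0.04309915366098585 F [-0.3602 -0.7175 -5.7376]
expected tip px [276.5807 168.2849]
100 [146 142 153 152 146 150 162 126  98 101  99  99 102 107 103 104 101 130
 228 245 245 233 210 158 165 159 159 159 159 162 163 164 164 168 169 171
 170 166 164 164]
112 [133 163 163 164 165 165 169 166 166 163 159 159 163 167 162 161 160 172
 228 245 244 232 208 149 163 159 158 157 161 162 164 160 162 163 155 155
 148 153 149 151]
124 [158 158 155 158 158 161 159 157 157 160 160 159 161 162 163 164 159 169
 233 246 244 230 208 142 173 165 165 163 163 159 155 157 154 157 154 156
 154 153 154 155]
136 [160 160 161 162 164 164 168 168 167 169 164 161 161 157 159 160 159 170
 229 246 242 231 202 135 160 159 160 157 155 160 161 162 165 169 171 170
 171 172 171 167]
148 [157 157 163 160 160 155 159 156 158 155
[... 263 characters left out ...]
93  93  96
  94  98  97  96]
172 [165 165 157 150 151 154 156 156 155 155 150 157 140 130 126 120 119 164
 232 238 236 234 201 142 113 111 107 109 112  86  88  93  93  91  94  89
  94  89  89  96]
184 [157 154 153 154 149 147 144 159 153 143 137 130 128 125 116 116 109 111
 111 110 109 105 108 111 109 112 110 108 109 108 108 107 105  60  62  67
  67  63  61  63]
196 [241 240 241 241 245 155 150 144 137 132 130  95 125 255 246 244 243 244
 242 241 242 242 244 243 243 249 251 225  95 104 109 104 108 108 110 156
 152 147 145  85]
208 [104  96 109 158 147 193 243 242 244 242 244 244 244 244 244 243 243 242
 242 241 240 240 240 240 239 238 238 238 237 235 241 244 244 244 251  98
 109 172  85 129]
```

Rod is aligned at the image's centre line (u≈275). Slide on, watching force.

```bash

python3 -m creep '{"translation":[[0.014,-0.003,-0.001],[0.028,-0.006,-0.001],[0.042,-0.0085,-0.001],[0.052,-0.0105,-0.001],[0.062,-0.0125,-0.001],[0.072,-0.0145,-0.001],[0.082,-0.0165,-0.001],[0.082,-0.0165,-0.001]],"dr":[[0,0,0],[0,0,0],[0,0,0],[0,0,0],[0,0,0],[0,0,0],[0,0,0],[0,0,0]]}' 1
python3 -m creep '{"translation":[[0,0,-0.004],[0,0,-0.008],[0,0,-0.012],[0,0,-0.016],[0,0,-0.02],[0,0,-0.024],[0,0,-0.028],[0,0,-0.032],[0,0,-0.034],[0,0,-0.034]],"dr":[[0,0,0],[0,0,0],[0,0,0],[0,0,0],[0,0,0],[0,0,0],[0,0,0],[0,0,0],[0,0,0],[0,0,0]]}' 1
python3 -c "
from h import *
st()"
```

```text
time_s: 54.95
ee_pos: [0.5315, -0.0009, 0.2151]
ee_rot: [3.124, -0.329, -0.0]
contact_force: [-0.0, -0.2, -6.0]
grip_width: 0.043
grasp_force: 64.6
time_s: 56.2
ee_pos: [0.5311, -0.0006, 0.1813]
ee_rot: [-3.124, 0.328, 0.0]
contact_force: [-2.2, 0.6, -1.4]
grip_width: 0.0432
grasp_force: 64.9
t 56.2 p [ 0.5311 -0.0006  0.1813] tooly yaw -101.99612834558718 z [-0.      0.0002 -1.    ] q [-0.6129  0.1682  0.5881  1.8045 -0.1001  1.1984 -1.775 ] w 0.043161276762278065 F [-2.1973  0.6455 -1.3693]
```

```bash

python3 -m creep '{"translation":[[0,0,-0.003],[0,0,-0.005],[0,0,-0.005],[0,0,-0.005]],"dr":[[0,0,0],[0,0,0],[0,0,0],[0,0,0]]}' 1
python3 -m creep '{"translation":[[0,0,0],[0,0,0],[0,0,0],[0,0,0],[0,0,0],[0,0,0],[0,0,0.03],[0,0,0.07],[0,0,0.11],[0,0,0.14]],"dr":[[0,0,0],[0,0,0],[0,0,0],[0,0,0],[0,0,0],[0,0,0],[0,0,0],[0,0,0],[0,0,0],[0,0,0]]}' -1
for i in 1 2 3 4; do python3 -m creep '{"translation":[[0,0,0],[0,0,0],[0,0,0],[0,0,0],[0,0,0],[0,0,0],[0,0,0],[0,0,0],[0,0,0],[0,0,0]],"dr":[[0,0,0],[0,0,0],[0,0,0],[0,0,0],[0,0,0],[0,0,0],[0,0,0],[0,0,0],[0,0,0],[0,0,0]]}' >/dev/null
python3 -c "
from h import *
im,c=shot('wrist','w14_$i.png')"; done
python3 - <<'E'
from h import *
st()
L=[cv2.imread(f'pics/w14_{i}.png').astype(int) for i in (1,2,3,4)];print([np.abs(L[3]-x).mean() for x in L])
for z in(.205,.21): print(proj("wrist",(.532,-.0005,z)))
g=cv2.cvtColor(L[3].astype(np.uint8),6);print(g[160:250:4,235:318:3])
E
```

```text
time_s: 56.7
ee_pos: [0.5312, -0.0006, 0.1763]
ee_rot: [-3.124, 0.328, -0.0]
contact_force: [-1.0, 0.5, -1.4]
grip_width: 0.0434
grasp_force: 65.0
time_s: 57.95
ee_pos: [0.5312, -0.0007, 0.318]
ee_rot: [-3.124, 0.328, -0.002]
contact_force: [-0.5, 0.3, -0.9]
grip_width: 0.0852
grasp_force: 0.0
t 63.15 p [ 0.531  -0.0007  0.3162] tooly yaw -101.99785783704938 z [-0.0001  0.0001 -1.    ] q [-0.6363  0.0825  0.5952  1.5987 -0.0466  1.4748 -1.8184] w 0.08516923198688223 F [-0.6444 -0.4559 -0.9867]
[np.float64(2.2712599206349204), np.float64(2.25233985260771), np.float64(2.256609977324263), np.float64(0.0)]
[275.7226 207.7181]
[275.7329 209.6129]
[[152 147 146 149 140 142 111 246 237 236 236 234 236 222 234 186 242 230
  237 238 241 159  99 109  95  97  99 100]
 [138 149 113  79 136 240 238 238 237 236 236 237 233 224 232 182 244 231
  225 225 227 240 249  84  79  93  92  93]
 [ 97  95  92  94 243 237 242 241 242 238 236 235 235 224 229 177 242 228
  226 226 227 223 237 246  97  85  85  91]
 [155 157 151 246 236 244 244 244 244 241 242 250 255 227 228 178 159 151
  143 139 177 235 227 229
[... 1541 characters left out ...]
121  74  96  68 150 151 150 144 137 140 127 135 211 156 123 107  80  81
   87  92  91 121 145 140 144  73 144 148]
 [227 227 229 230 233 233 235 235 229 221 205 196 182 162 130 104  87  77
   69  73  71  70  66 144 233 243 238 219]
 [225 226 229 229 229 231 230 230 231 229 229 228 229 160 128 102 230 228
  228 230 228 228 222 225 228 223 157 156]
 [ 94 125 148 174 204 225 243 246 246 239 235 233 228 190 176 105 228 225
  225 226 224 224 234 226 226 178 150 144]
 [133 138 131 122 121 123 126 128 129 134 135 138 137 231 230 133 136 135
  139 139 136 130 172 212 154  96 121 174]
 [128 132 132 133 133 139 141 137 137 140 141 135 133 133 135 137 139 137
  138 138 143 142 142 147 241 237 238 182]]
```

Hanging still. Take it off.

```bash

python3 -m creep '{"translation":[[0.001,0,-0.04],[0.002,0,-0.08],[0.002,0,-0.11],[0.002,0,-0.13],[0.002,0,-0.14],[0.002,0,-0.14],[0.002,0,-0.14]],"dr":[[0,0,0],[0,0,0],[0,0,0],[0,0,0],[0,0,0],[0,0,0],[0,0,0]]}' -1
python3 -m creep '{"translation":[[0,0,0],[0,0,0],[0,0,0],[0,0,0],[0,0,0],[0,0,0]],"dr":[[0,0,0],[0,0,0],[0,0,0],[0,0,0],[0,0,0],[0,0,0]]}' 1
python3 -m creep '{"translation":[[0,0,0.007],[0,0,0.014],[0,0,0.021],[0,0,0.028],[0,0,0.035],[0,0,0.04],[0,0,0.04],[0,0,0.04]],"dr":[[0,0,0],[0,0,0],[0,0,0],[0,0,0],[0,0,0],[0,0,0],[0,0,0],[0,0,0]]}' 1
python3 -c "
from h import *
st()"
```

```text
time_s: 64.03
ee_pos: [0.5336, -0.0006, 0.1771]
ee_rot: [-3.124, 0.328, -0.002]
contact_force: [-0.2, 1.1, 0.6]
grip_width: 0.0851
grasp_force: 0.0
time_s: 64.78
ee_pos: [0.5331, -0.0008, 0.1762]
ee_rot: [3.124, -0.329, 0.0]
contact_force: [0.9, -1.0, -0.0]
grip_width: 0.043
grasp_force: 62.3
time_s: 65.78
ee_pos: [0.5329, -0.0006, 0.2159]
ee_rot: [-3.124, 0.328, 0.001]
contact_force: [-0.9, -0.6, -6.2]
grip_width: 0.0429
grasp_force: 61.8
t 65.775 p [ 0.5329 -0.0006  0.2159] tooly yaw -101.99188614522882 z [-0.0005  0.0001 -1.    ] q [-0.6219  0.142   0.5937  1.7545 -0.0831  1.2707 -1.7883] w 0.04290045940242395 F [-0.8795 -0.5868 -6.2304]
```

```bash

python3 -m creep '{"translation":[[-0.012,0.0025,0.001],[-0.026,0.0055,0.001],[-0.042,0.009,0.001],[-0.06,0.0125,0.001],[-0.08,0.017,0.001],[-0.09,0.019,0.001],[-0.09,0.019,0.03],[-0.09,0.019,0.07],[-0.09,0.019,0.11],[-0.09,0.019,0.14]],"dr":[[0,0,0],[0,0,0],[0,0,0],[0,0,0],[0,0,0],[0,0,0],[0,0,0],[0,0,0],[0,0,0],[0,0,0]]}' 1
python3 -m creep '{"translation":[[0.01,0.03,0.02],[0.025,0.065,0.02],[0.04,0.1,0.02],[0.06,0.14,0.02],[0.08,0.17,0.02],[0.1,0.2,0.02],[0.115,0.208,0.02],[0.115,0.208,0.02]],"dr":[[0,0,0.3],[0,0,0.6],[0,0,0.9],[0,0,1.2],[0,0,1.5],[0,0,1.8],[0,0,2],[0,0,2]]}' 1
python3 - <<'E'
from h import *
st();im,c=shot("wrist","w15.png")
im,c=shot("top","t15.png")
E
```

```text
time_s: 67.03
ee_pos: [0.4432, 0.0182, 0.358]
ee_rot: [-3.123, 0.329, -0.002]
contact_force: [0.1, -0.3, -6.2]
grip_width: 0.0429
grasp_force: 63.3
time_s: 68.03
ee_pos: [0.5583, 0.227, 0.375]
ee_rot: [3.132, 0.22, -0.002]
contact_force: [0.8, -0.6, -5.6]
grip_width: 0.0431
grasp_force: 63.6
t 68.025 p [0.5583 0.227  0.375 ] tooly yaw -81.94979411587683 z [-0.0015 -0.0016 -1.    ] q [-0.7928  0.259   0.4273  1.2854 -0.1055  1.6213 -1.8136] w 0.043138142822804974 F [ 0.8257 -0.58   -5.6188]
```

```bash

python3 -m creep '{"translation":[[0,-0.001,-0.04],[0,-0.001,-0.08],[0,-0.001,-0.12],[0,-0.001,-0.16],[0,-0.001,-0.19],[0,-0.001,-0.21],[0,-0.001,-0.225],[0,-0.001,-0.238],[0,-0.001,-0.238]],"dr":[[0,0,0],[0,0,0],[0,0,0],[0,0,0],[0,0,0],[0,0,0],[0,0,0],[0,0,0],[0,0,0]]}' 1
python3 -m creep '{"translation":[[0,0,-0.004],[0,0,-0.008],[0,0,-0.011],[0,0,-0.011]],"dr":[[0,0,0],[0,0,0],[0,0,0],[0,0,0]]}' 1
python3 -c "
from h import *
st()"
```

```text
time_s: 69.25
ee_pos: [0.5576, 0.2252, 0.1376]
ee_rot: [3.134, 0.219, -0.002]
contact_force: [0.8, -0.7, -5.6]
grip_width: 0.043
grasp_force: 63.5
time_s: 69.75
ee_pos: [0.5584, 0.2252, 0.1275]
ee_rot: [-3.134, -0.219, -0.001]
contact_force: [-0.2, -1.3, -2.5]
grip_width: 0.0431
grasp_force: 63.8
t 69.75 p [0.5584 0.2252 0.1275] tooly yaw -82.0096784599641 z [ 0.0004  0.0002 -1.    ] q [-0.7757  0.3708  0.3921  1.6711 -0.1537  1.1297 -1.7732] w 0.04307384939959985 F [-0.2078 -1.3387 -2.5316]
```

```bash

python3 -m creep '{"translation":[[0,0,-0.001],[0,0,-0.002],[0,0,-0.002]],"dr":[[0,0,0],[0,0,0],[0,0,0]]}' 1
python3 -m creep '{"translation":[[0,0,0],[0,0,0],[0,0,0],[0,0,0],[0,0,0],[0,0,0.04],[0,0,0.09],[0,0,0.14],[0,0,0.19],[0,0,0.24]],"dr":[[0,0,0],[0,0,0],[0,0,0],[0,0,0],[0,0,0],[0,0,0],[0,0,0],[0,0,0],[0,0,0],[0,0,0]]}' -1
python3 -m creep '{"translation":[[0,-0.03,0],[-0.01,-0.06,0],[-0.02,-0.1,0],[-0.03,-0.14,0],[-0.04,-0.18,0],[-0.05,-0.22,0],[-0.05,-0.26,0],[-0.05,-0.3,0],[-0.05,-0.3,0]],"dr":[[0,0,0],[0,0,0],[0,0,0],[0,0,0],[0,0,0],[0,0,0],[0,0,0],[0,0,0],[0,0,0]]}' -1
python3 - <<'E'
from h import *
st();im,c=shot("top","t16.png")
for n,x,y,z in(("small",.574,.326,.121),("large",.558,.225,.161)): print(n,"bar centre",proj("top",(x,y,z)),"shoulder",proj("top",(x,y,z-.056)))
g=cv2.cvtColor(im,6);print(g[180:240:2,130:216:3])
E
```

```text
time_s: 70.12
ee_pos: [0.5591, 0.225, 0.1273]
ee_rot: [-3.133, -0.218, -0.003]
contact_force: [-3.4, -3.9, 11.0]
grip_width: 0.0428
grasp_force: 65.6
time_s: 71.38
ee_pos: [0.5578, 0.2252, 0.367]
ee_rot: [-3.134, -0.219, -0.0]
contact_force: [0.5, 1.2, -0.7]
grip_width: 0.0859
grasp_force: 0.0
time_s: 72.5
ee_pos: [0.5076, -0.0783, 0.3656]
ee_rot: [3.134, 0.21, 0.001]
contact_force: [-1.2, 0.7, 0.3]
grip_width: 0.0858
grasp_force: 0.0
t 72.5 p [ 0.5076 -0.0783  0.3656] tooly yaw -82.3314737685152 z [ 0.0006 -0.0002 -1.    ] q [-0.5444  0.0257  0.63    1.5466 -0.015   1.5736 -1.3516] w 0.08581488934771518 F [-1.2277  0.678   0.314 ]
small bar centre [141.5665 201.4912] shoulder [148.9461 203.784 ]
large bar centre [178.4181 206.4857] shoulder [184.0922 208.6003]
[[127 127 125 125 126 127 126 126 125 125 123 124 123 121 121 120 118 118
  118 117 117 121 123 121 122 122 123 121 121]
 [ 86  86 101  98  94  76  86  86  85  84  85  84  84  85  85  85  87  85
   87  86  86  87  88  85  85  83  84  84  83]
 [124 122  65  58  90  95 104 100 111 101 116 117 115 118 118 120 121 121
  121 120 12
[... 2602 characters left out ...]
114 113 112 113 113 111 118  81  97 108 108 108
  103 108 109 108  94  92  91  71  57  79  78]
 [ 59  65  67  66 112 113 113 114 112 114 112 111 114  57  68  65  69 109
  110 110 104 109 104  93 108 105  58  76  78]
 [ 58  67  67  67 114 114 112 113 112 112 112 112 109  58  69  68  63 110
  110 109 110 109 108 107 102  90  58  76  77]
 [ 56  68  66  66 115 114 113 112 113 113 112 111  97  57  68  68  88 109
  109 109 108 108 107 107 109  77  60  77  76]
 [ 56  67  66  65 114 113 114 112 112 113 111 112  78  58  68  67 107 110
  108 109 108 108 107 107 109  63  69  77  77]
 [ 56  68  68  62 113 115 113 112 113 112 112 111  67  63  67  67 124 124
  125 105 107 108 108 108 100  60  76  78  79]]
```

```bash
python3 -c "
from cell import r
print(r.job_done())"
```

```text
the job is handed in; nothing more can be done
None
```

I handed the job in at about 72 s of the 210 s; the judge returned no verdict. Only the small and large canisters were there; each was tightened, hung on the hook until still, and stood in an empty bin. I could not see the cap marks, so tightness rests on turning each cap further than it could have been open. My first grasp of the large canister missed because a joint reached its limit, pressing with 21 N, but the canister stayed upright and the second grasp held.

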